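# Invert two rinsed cell cans onto their spring drying pegs

### The job

Hang the two rinsed cell cans up to dry: first turn the blue can mouth-down onto the peg of the stand marked with one dot, then the orange can mouth-down onto the peg of the stand marked with two dots. The pegs have spring leaves that hold a can up, so push each can down until it is fully home with its rim on the black collar, and let go. Leave the green can that is already drying, and the other things on the bench, where they are.

Things in the scene. Friction and masses are not known exactly. Their poses are not given: they have to be found in the camera images.
- can_blue: Blue round cell can, outside diameter 34, length 100, bore 29, closed bottom 4 mm thick, 50 to 100 g. Origin mid-length on its axis; its x axis runs from the closed bottom to the open mouth. Starts lying level in a white cradle, axis 50 mm above the bench, mouth pointing to the robot's left (world +y) within 0.35 rad.
- can_blue_rim (a point): Centre of the blue can's mouth, 50 mm from its origin along its x. Gripped at its middle by fingers that point 45 degrees down and towards the mouth, the can can be turned mouth-down with the fingers again 45 degrees off vertical.
- cradle_a: Fixed white cradle of the blue can: base plate 100 x 60 x 8 mm, x along the can, origin under its middle. Two V supports, 8 mm thick, at x = -37 and +37 mm hold the can; they reach up to the can's axis and 27 mm either side of it. The can's middle lies within 6 mm of the cradle's; its middle 50 mm is free to grasp from both sides.
- can_orange: Orange round cell can, outside diameter 34, length 100, bore 29, closed bottom 4 mm thick, 50 to 100 g. Origin mid-length on its axis; its x axis runs from the closed bottom to the open mouth. Starts lying level in a white cradle, axis 50 mm above the bench, mouth pointing to the robot's left (world +y) within 0.35 rad.
- can_orange_rim (a point): Centre of the orange can's mouth, 50 mm from its origin along its x. Gripped at its middle by fingers that point 45 degrees down and towards the mouth, the can can be turned mouth-down with the fingers again 45 degrees off vertical.
- cradle_b: Fixed white cradle of the orange can: base plate 100 x 60 x 8 mm, x along the can, origin under its middle. Two V supports, 8 mm thick, at x = -37 and +37 mm hold the can; they reach up to the can's axis and 27 mm either side of it. The can's middle lies within 6 mm of the cradle's; its middle 50 mm is free to grasp from both sides.
- peg_one: Fixed drying stand, one yellow dot near the front and again near the back edge of its top: grey block 80 x 80 x 15 mm, black collar 44 across and 10 mm high, white peg 25 mm thick and 75 mm long above the collar, its last 20 mm tapering to 10 mm. Origin under the block's middle, z up along the peg. Three stands in a row along y, order changing, 100 mm or more apart.
- peg_one_seat (a point): Centre of the top of the one-dot stand's collar, 25 mm above the bench, where the rim must rest. Two bowed spring leaves on the peg's +y and -y sides stand out to 32 mm overall, widest 26 to 30 mm above the collar: over the last 40 mm or so the can must be pushed down, with some 5 to 17 N, until the rim meets the rigid collar; the leaves then hold it.
- peg_two: Fixed drying stand, two yellow dots near the front and again near the back edge of its top: grey block 80 x 80 x 15 mm, black collar 44 across and 10 mm high, white peg 25 mm thick and 75 mm long above the collar, its last 20 mm tapering to 10 mm. Origin under the block's middle, z up along the peg. Three stands in a row along y, order changing, 100 mm or more apart.
- peg_two_seat (a point): Centre of the top of the two-dot stand's collar, 25 mm above the bench, where the rim must rest. Two bowed spring leaves on the peg's +y and -y sides stand out to 32 mm overall, widest 26 to 30 mm above the collar: over the last 40 mm or so the can must be pushed down, with some 5 to 17 N, until the rim meets the rigid collar; the leaves then hold it.
- can_green: Green can of the same make, already mouth-down on the stand with three dots, top 125 mm above the bench. Origin mid-length. To be left alone.
- tape_roll: Yellow tape roll lying flat, 84 mm across, 24 mm high, near the robot; origin under its centre. Leave alone.
- screwdriver: Screwdriver lying at the back of the bench; leave alone.
- spray_can: Aluminium spray can with red cap, 52 mm across, 120 mm high, at the back; origin under its centre. Leave alone.
- loose_cell: Blue box-shaped cell 48 x 130 x 60 mm at the back right; origin under its centre. Leave alone.
Mind the look-alikes: they are no part of the job. There is more than one size of the can_orange; the job needs the smaller. What is shaped like the can_blue but turquoise is not meant.

How it is judged (in metres and radians):
On the way, in this order (a step that is already met when the one before it is completed fails the run):
1. the blue can is mouth-down and fully home on the one-dot peg (z of can_blue_rim in the frame of peg_one_seat below 0.004 m and horizontal distance between can_blue_rim and peg_one_seat below 0.006 m and angle between can_blue's own x axis and vertical above 3.04 rad), for 0.2 s.
2. the orange can is mouth-down and fully home on the two-dot peg (z of can_orange_rim in the frame of peg_two_seat below 0.004 m and horizontal distance between can_orange_rim and peg_two_seat below 0.006 m and angle between can_orange's own x axis and vertical above 3.04 rad), for 0.2 s.
At the end, for the whole second after the job is handed in: Blue can on the one-dot peg and orange can on the two-dot peg, both mouth-down within 0.1 rad of upright-inverted, rims within 4 mm of the collar's top and 6 mm of its centre, released and at rest (all of step 1 and all of step 2 and linear speed of each of can_blue, can_orange below 0.02 m/s); the robot touches nothing.
It fails at once if the green can was moved by more than 10 mm (distance of can_green from where it was at the start of the episode above 0.01 m).
It fails at once if the tape roll was moved by more than 20 mm (distance of tape_roll from where it was at the start of the episode above 0.02 m).
It fails at once if the screwdriver was moved by more than 20 mm (distance of screwdriver from where it was at the start of the episode above 0.02 m).
It fails at once if the spray can was moved by more than 20 mm (distance of spray_can from where it was at the start of the episode above 0.02 m).
It fails at once if the loose cell was moved by more than 20 mm (distance of loose_cell from where it was at the start of the episode above 0.02 m).
It also fails if it takes over 72 s, if anything falls off the work surface, if the arm or the gripper's body presses on something with over 40 N, if the wrist force passes 120 N, or if a joint passes its speed limit or range.

### The arm

A 6-joint arm with a two-finger parallel gripper is mounted at the origin on the work surface. World frame = base frame: x ahead of the robot, y to its left, z up, the work surface at z = 0. Lengths are in mm, angles in rad, forces in N, time in s.
With the tool pointing down it reaches from about 150 to 775 mm from the base axis. Payload 6.1 kg.
Tool frame: the origin (TCP) lies midway between the tips of the shut fingers; the grasp point (between the pads) lies 19 mm behind it; x points along the fingers, z is the direction in which the jaws open and shut, and the axes are right-handed (so a half turn about x gives the same grasp; the last joint's range is limited). The gripper opens to 85 mm and grips with 20 to 120 N. Pads are 22 mm wide; open, the fingers measure 114 mm over their backs; the gripper's body (76 mm by 85 mm) begins 54 mm behind the grasp point. The pads swing forward as they close: fully open they stand 13 mm farther back than shut.
Start: joints at [1.253, 0.126, -0.04, 1.405, 0, 1.571], TCP at [164.044, 498.696, 231.295] pointing down, gripper open.
Joint ranges: [-2.72, 2.72], [-0.95, 1.95], [-1.27, 1.35], [-1.78, 2.02], [-1.46, 1.47], [-3.14, 3.14]. Speed limits (rad/s): [2.39, 2.39, 3.01, 3.14, 3.14, 3.14].

### API

Orientations are given as a unit quaternion [w, x, y, z].
In Python, from plant import readout, get_image, robot, search_frame, cut_out gives the robot as it stands.
- The arm moves only by the tool jog_arm, never from a script. Its argument "commands" is a list of rows, each a list of 4 numbers: the shift along the tool's x, y, z in m, then the turn about the tool's x in degrees. A call has 1 to 5 rows; each row shifts and turns the commanded pose from where the row before left it, along the tool's axes as they then stand; what a row does not reach is not made up. A row lasts 1/10 s, in which the tool goes at most 50 mm and 8.59 degrees, less where a joint would pass 70% of its speed; a pose out of reach is approached as far as the arm can. A call with a gripper value outside its range is refused whole. "fingers" is the opening in per cent of the stroke, from 0 (shut) to 100 (fully open), set as the call begins (left out, the last holds). The fingers move at their own pace and stop on an object; "newtons" is the grip in N (left out, the last holds). Time passes only in rows, so rows that do not move let the fingers close. It gives the time, the measured TCP pose, the force and the opening at its end, in the units of the state.
- readout.sense(): the state, without advancing time (a new reading comes with each control period).
- get_image(name): name is "side" or "top" or "wrist"; returns a dict with "img" (480x640x3 uint8, red, green, blue), "K" (3x3 intrinsics, pixels), "view" (4x4, takes a point from world to camera coordinates). Camera axes: x right, y down, z forward; pixel columns grow to the right and rows downward; lengths in mm; the calibration is good to about 2 mm. A picture is of the moment at which its call begins. There is no depth.
- robot.hand_in(): hands the job in, once; it reports no verdict.
Trained networks look in a picture, given as the dict that the camera call returned (one of the last four; its "shot" number tells which), for a name from the list of things; names that differ only in an ending like _2 or _b are one class to them, and where a whole thing is asked for, a point or a joint stands for the part that bears it (a point fixed in the world has none). Each returns a list of dicts, best first, with "confidence" (0 to 1); they miss things now and then, are a little off and sometimes report something else, mostly with a low value. They report only what shows in the picture. A call takes as long as a camera call. They do not tell look-alikes from the thing itself.
- search_frame(label, picture): "uv" ([column, row] in pixels, amid what is visible of it).
- cut_out(label, picture): "mask" (480x640 bool, what is visible of it) and "uv" ([column, row] in pixels, amid what is visible of it).
The state is a dict: "time": time; "joint_positions": joint angles; "joint_velocities": joint speeds; "tau": joint torques, N m; "position": TCP position; "eef_rot": TCP orientation; "wrist_force": force on the tool from outside, world axes, zero at the start; "wrist_torque": the same for the moment, N m; "gripper_width": finger opening in mm.
Only numpy, scipy, OpenCV 4.12 (cv2) and the standard library are available. Lean on these libraries where they do the work, as an engineer would, in place of code of your own. Each camera call takes 0.05 s, during which the arm holds its last target.

## Working session

There is one attempt and no reset: what is moved stays moved. The work goes in short steps, Python scripts to look and compute and a tool call to move; the robot and the scene stay as the last step left them, time stands still between calls to the robot, and variables do not carry over. Pictures are saved under pics/ and viewed, and the job is handed in when it is done.

Besides the shell and the picture viewer there is one more tool, called after "Call:" as name(argument=value, ...) on one line, values as JSON. jog_arm: Moves the arm, as the interface text tells. Its arguments: {"type":"object","properties":{"commands":{"type":"array"},"fingers":{"type":"number"},"newtons":{"type":"number"}},"required":["commands"]}

```bash
ls; mkdir -p pics; python3 - <<'E'
from plant import readout,get_image
import cv2
print(readout.sense())
for n in("side","top","wrist"):
    p=get_image(n); cv2.imwrite(f"pics/{n}0.png",p["img"][:,:,::-1]); print(n,p["K"].tolist(),p["view"].round(4).tolist(),p["shot"])
print(readout.sense()["time"])
E
```

```text
pics
{'time': 0.0, 'joint_positions': array([ 1.25299396e+00,  1.26424404e-01, -4.06164199e-02,  1.40539255e+00,
        5.91783859e-06,  1.57079610e+00]), 'joint_velocities': array([ 0.00118898,  0.00043454, -0.00069217,  0.00079893,  0.00078067,
       -0.00013436]), 'tau': array([ 1.07027081e-03, -4.35912359e+01,  3.52924705e+01,  1.73077849e-02,
        3.89290904e-05, -5.82290738e-06]), 'position': array([163.92373916, 498.32643997, 230.50132189]), 'eef_rot': array([ 0.57234721, -0.41492179,  0.57328739,  0.41424648]), 'wrist_force': array([ 0.56096966, -0.19677675,  0.73744847]), 'wrist_torque': array([-0.00524939, -0.0576678 , -0.04091364]), 'gripper_width': 85.61791721568854}
side [[606.8369857229629, 0.0, 318.83785264583815], [0.0, 606.8369857229629, 235.63422641372327], [0.0, 0.0, 1.0]] [[0.9498, -0.3129, -0.0046, -575.4232], [-0.1845, -0.5483, -0.8157, 147.9812], [0.2527, 0.7755, -0.5785, 974.6014], [0.0, 0.0, 0.0, 1.0]] 1
top [[613.9263539345739, 0.0, 319.9554887735603], [0.0, 613.9263539345739, 240.5615982607411], [0.0, 0.0, 1.0]] [[0.0941, -0.9956, 0.0024, -72.4062], [-0.9732, -0.0925, -0.2105, 586.0859], [0.2098, 0.0175, -0.9776, 1174.9176], [0.0, 0.0, 0.0, 1.0]] 2
wrist [[335.2330597922652, 0.0, 319.7843821294155], [0.0, 335.2330597922652, 241.39760647731012], [0.0, 0.0, 1.0]] [[0.3121, 0.95, -0.0021, -524.284], [0.9129, -0.2993, 0.2774, -36.8089], [0.2629, -0.0885, -0.9607, 379.1521], [0.0, 0.0, 0.0, 1.0]] 3
0.15
```

View pics/side0.png

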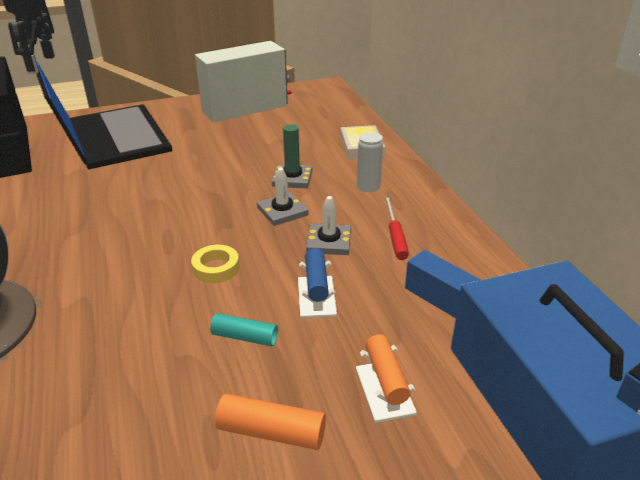

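View pics/top0.png

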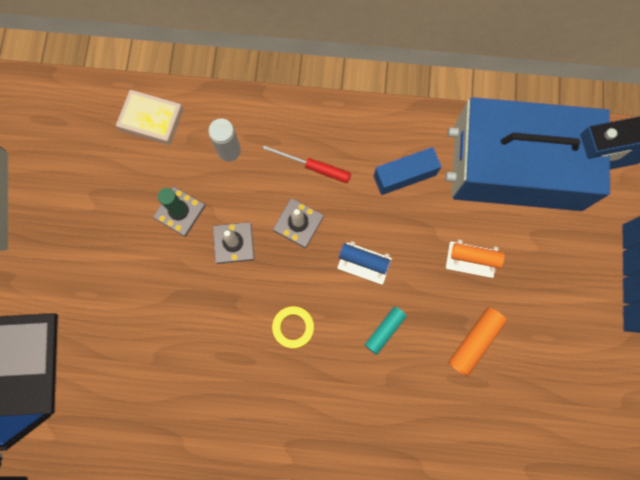

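View pics/wrist0.png

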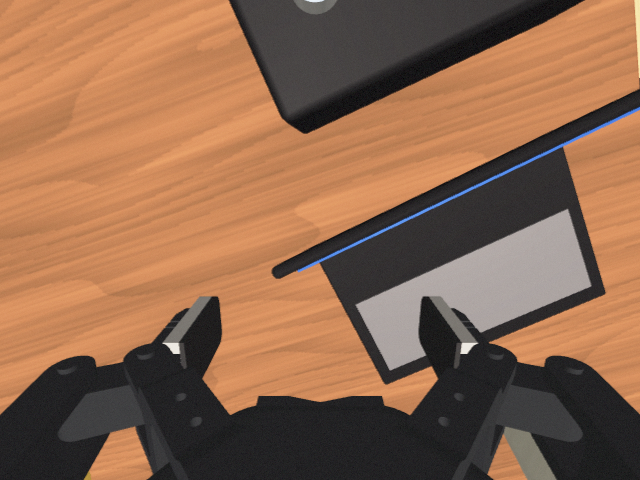

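```bash
cat > h.py <<'E'
import numpy as np, cv2
from scipy.optimize import minimize
def proj(p,P):
    P=np.atleast_2d(P); c=P@p["view"][:3,:3].T+p["view"][:3,3]
    return (c[:,:2]/c[:,2:])*[p["K"][0,0],p["K"][1,1]]+[p["K"][0,2],p["K"][1,2]]
def hullmask(p,parts,s=4):
    m=np.zeros((480*s//4*1,640*s//4),np.uint8)
    m=np.zeros((480,640),np.uint8)
    for P in parts:
        uv=proj(p,P); h=cv2.convexHull((uv*16).round().astype(np.int32))
        cv2.fillConvexPoly(m,h,255,cv2.LINE_AA,4)
    return m/255.
a=np.linspace(0,2*np.pi,40)
def can_parts(v,z=50,r=17,l=50):
    x,y,th=v; d=np.array([np.cos(th),np.sin(th),0]); n=np.array([-d[1],d[0],0]); u=np.array([0,0,1])
    return [np.vstack([[x,y,z]+s*l*d+r*np.outer(np.cos(a),n)+r*np.outer(np.sin(a),u) for s in(-1,1)])]
def disc(x,y,z,r): return np.c_[x+r*np.cos(a),y+r*np.sin(a),0*a+z]
def stand_parts(v):
    x,y,th=v; c,s=np.cos(th),np.sin(th)
    q=np.array([[x+c*i-s*j,y+s*i+c*j] for i,j in((40,40),(40,-40),(-40,-40),(-40,40))])
    return [np.vstack([np.c_[q,0*q[:,0]],np.c_[q,0*q[:,0]+15]]),np.vstack([disc(x,y,15,22),disc(x,y,25,22)]),np.vstack([disc(x,y,25,12.5),disc(x,y,80,12.5)]),np.vstack([disc(x,y,80,12.5),disc(x,y,100,5)])]
def fit(f,v0,obs,sc=(8,8,.15)):
    def cost(w):
        v=np.array(v0)+w*np.array(sc); e=0
        for p,m in obs: 
            r=hullmask(p,f(v)); e+=1-np.minimum(r,m).sum()/np.maximum(r,m).sum()
        return e
    best=None
    for k in range(3):
        r=minimize(cost,np.zeros(3) if best is None else best.x,method="Nelder-Mead",options=dict(initial_simplex=(0 if best is None else best.x)+np.vstack([np.zeros(3),np.eye(3)*(1-.6*(k==2))*(-1)**k]),xatol=.01,fatol=1e-4,maxiter=200)); best=r
    return np.array(v0)+best.x*np.array(sc),best.fun
def ray(p,uv,z):
    R=p["view"][:3,:3];t=p["view"][:3,3];d=R.T@np.linalg.solve(p["K"],[uv[0],uv[1],1]);o=-R.T@t
    return o+d*(z-o[2])/d[2]
E
python3 - <<'E'
from h import *
from plant import readout,get_image,cut_out,search_frame
S=get_image("side");T=get_image("top")
import pickle
out={}
for l in("can_blue","can_orange","peg_one","peg_two","can_green","tape_roll","spray_can"):
    for n,p in(("T",T),("S",S)):
        r=cut_out(l,p); out[l,n]=r
        print(l,n,[(np.round(d["uv"],0).tolist(),round(d["confidence"],2),int(d["mask"].sum())) for d in r])
pickle.dump((S,T,out),open("m.pkl","wb"))
print(readout.sense()["time"])
c=cv2.resize(T["img"][180:280,140:340][:,:,::-1],None,fx=4,fy=4,interpolation=cv2.INTER_CUBIC);cv2.imwrite("pics/z.png",c)
E
```

```text
can_blue T [([384.0, 331.0], 0.74, 817), ([363.0, 263.0], 0.55, 810)]
can_blue S [([316.0, 277.0], 0.95, 1035), ([241.0, 329.0], 0.7, 1355), ([379.0, 400.0], 0.23, 1620)]
can_orange T [([478.0, 343.0], 0.79, 1666), ([478.0, 253.0], 0.68, 868)]
can_orange S [([271.0, 420.0], 0.96, 4143), ([387.0, 370.0], 0.77, 1765)]
peg_one T [([231.0, 243.0], 0.86, 1495), ([363.0, 260.0], 0.39, 835)]
peg_one S [([282.0, 202.0], 0.64, 1424), ([292.0, 145.0], 0.63, 727), ([318.0, 273.0], 0.46, 948)]
peg_two T [([296.0, 224.0], 0.64, 1449)]
peg_two S [([328.0, 234.0], 0.84, 1461)]
can_green T [([169.0, 203.0], 0.68, 482), ([362.0, 262.0], 0.39, 807)]
can_green S [([292.0, 147.0], 0.66, 699)]
tape_roll T [([278.0, 327.0], 0.95, 831), ([233.0, 244.0], 0.15, 1449)]
tape_roll S [([212.0, 269.0], 0.62, 1386)]
spray_can T [([225.0, 141.0], 0.91, 959)]
spray_can S [([367.0, 161.0], 0.79, 1346)]
0.95
```

View pics/z.png

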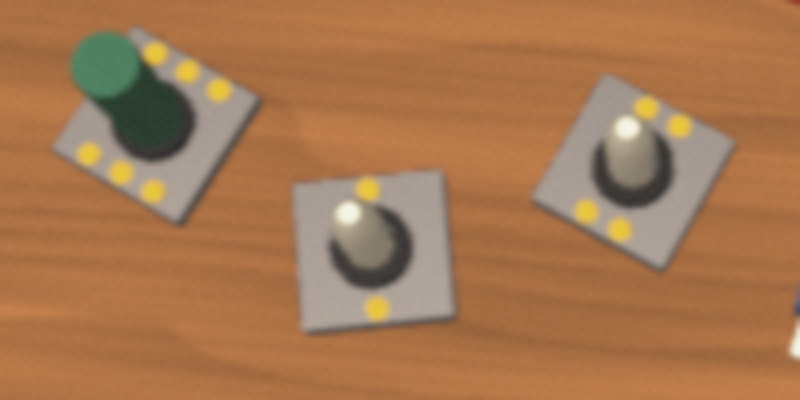

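```bash
python3 - <<'E'
from h import *
import pickle
S,T,o=pickle.load(open("m.pkl","rb"))
def pick(l,n,uv): 
    return min(o[l,n],key=lambda d:np.hypot(*(np.array(d["uv"])-uv)))["mask"].astype(float)
res={}
for l,tu,su,f,z,th in(("can_blue",(363,263),(316,277),can_parts,50,1.5),("can_orange",(478,253),(387,370),can_parts,50,1.5),("peg_one",(231,243),(282,202),stand_parts,20,0),("peg_two",(296,224),(328,234),stand_parts,20,.0)):
    x0=ray(T,tu,z)
    mt=pick(l,"T",tu);ms=pick(l,"S",su)
    for ob in ([(T,mt),(S,ms)],[(T,mt)],[(S,ms)]):
        for t0 in ([th] if f is can_parts else [-.4,0,.4]):
            v,c=fit(f,[x0[0],x0[1],t0],ob); print(l,len(ob),v.round(2),round(c,3))
    res[l]=fit(f,[x0[0],x0[1],th],[(T,mt),(S,ms)])[0]
for p,n in((T,"top"),(S,"side")):
    im=p["img"][:,:,::-1].copy()
    for l,v in res.items():
        f=can_parts if "can" in l else stand_parts
        for P in f(v):
            h=cv2.convexHull(proj(p,P).round().astype(np.int32)); cv2.polylines(im,[h],True,(255,255,255),1)
    b=(140,180,400) if n=="top" else (180,120,300)
    cv2.imwrite(f"pics/fit_{n}.png",cv2.resize(im[b[1]:b[1]+(120 if n=="top" else 300),b[0]:b[0]+b[2]],None,fx=2,fy=2))
pickle.dump(res,open("res.pkl","wb"))
E
```

```text
can_blue 2 [ 565.04 -108.01    1.29] 0.218
can_blue 1 [ 565.25 -108.17    1.3 ] 0.129
can_blue 1 [ 565.51 -108.14    1.28] 0.087
can_orange 2 [ 593.2  -334.95    1.46] 0.175
can_orange 1 [ 592.59 -334.88    1.45] 0.111
can_orange 1 [ 593.36 -334.72    1.46] 0.06
peg_one 2 [5.8035e+02 1.6691e+02 1.8000e-01] 0.161
peg_one 2 [5.8026e+02 1.6686e+02 1.9000e-01] 0.16
peg_one 2 [5.8039e+02 1.6687e+02 1.9000e-01] 0.159
peg_one 1 [5.8038e+02 1.6681e+02 1.9000e-01] 0.074
peg_one 1 [5.8052e+02 1.6645e+02 1.9000e-01] 0.073
peg_one 1 [5.8043e+02 1.6648e+02 1.9000e-01] 0.073
peg_one 1 [5.8040e+02 1.6786e+02 1.8000e-01] 0.085
peg_one 1 [5.8035e+02 1.6811e+02 1.8000e-01] 0.084
peg_one 1 [5.8037e+02 1.6822e+02 1.8000e-01] 0.084
peg_two 2 [ 6.3659e+02  3.5020e+01 -3.9000e-01] 0.257
peg_two 2 [ 6.3668e+02  3.4850e+01 -3.9000e-01] 0.256
peg_two 2 [636.81  35.11   1.18] 0.257
peg_two 1 [ 6.3561e+02  3.5130e+01 -4.0000e-01] 0.083
peg_two 1 [ 6.3621e+02  3.5240e+01 -4.2000e-01] 0.083
peg_two 1 [635.83  35.16   1.16] 0.083
peg_two 1 [ 6.3747e+02  3.6520e+01 -3.8000e-01] 0.172
peg_two 1 [ 6.3758e+02  3.7190e+01 -4.0000e-01] 0.171
peg_two 1 [637.61  37.08   1.17] 0.171
```

View pics/fit_top.png

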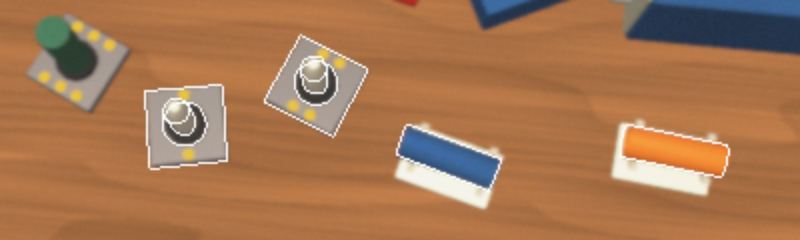

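View pics/fit_side.png

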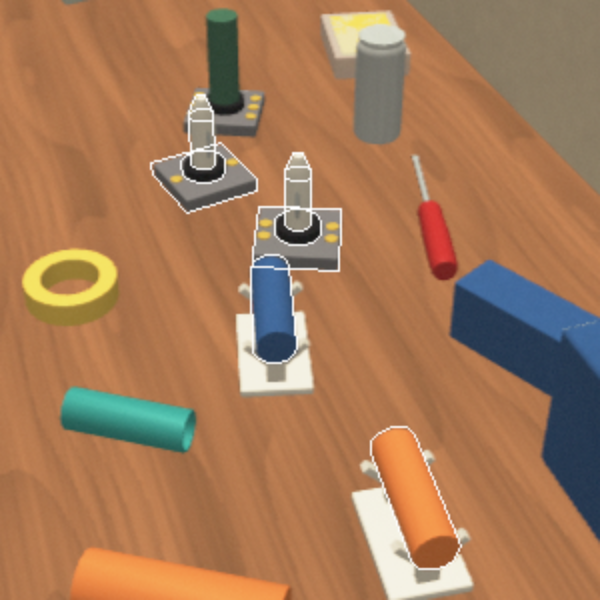

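Call:
jog_arm(commands=[[0, 0, 0, 8]])

```text
time: 1.05
position: [164.0, 498.7, 231.3]
eef_rot: [0.601, -0.373, 0.601, 0.373]
wrist_force: [0.5, -0.3, -0.1]
gripper_width: 85.4
```

Call:
jog_arm(commands=[[-0.05, 0, 0, -8], [-0.05, 0, 0, 0], [-0.05, 0, 0, 0], [-0.05, 0, 0, 0], [-0.05, 0, 0, 0]])

```text
time: 1.55
position: [164.0, 498.5, 480.7]
eef_rot: [0.575, -0.413, 0.57, 0.416]
wrist_force: [-38.1, -115.4, -2.0]
gripper_width: 85.0
```

Call:
jog_arm(commands=[[0, 0, 0.05, 0], [0, 0, 0.05, 0], [0, 0, 0.05, 0], [0, 0, 0.05, 0], [0, 0, 0.05, 0]])

```text
time: 2.05
position: [228.1, 693.5, 411.7]
eef_rot: [0.601, -0.393, 0.544, 0.435]
wrist_force: [0.2, -0.2, 0.1]
gripper_width: 85.2
```

```bash
python3 -c "
from plant import readout
s=readout.sense();print(s['time'],s['joint_positions'].round(3),s['position'].round(1),s['eef_rot'].round(3))"
```

```text
2.05 [ 1.253  0.701  1.25   2.02  -0.     1.571] [228.1 693.5 411.7] [ 0.601 -0.393  0.544  0.435]
```

Call:
jog_arm(commands=[[-0.02, 0.01, 0, 0], [-0.03, 0.015, 0, 0], [-0.03, 0, 0, 0]])

```text
time: 2.35
position: [192.7, 668.5, 458.5]
eef_rot: [0.611, -0.384, 0.531, 0.444]
wrist_force: [0.0, 0.8, 0.5]
gripper_width: 85.7
```

```bash
cat > st.py <<'E'
from plant import readout
import numpy as np, json
from scipy.spatial.transform import Rotation as R
s=readout.sense();q=s['eef_rot'];M=R.from_quat([q[1],q[2],q[3],q[0]]).as_matrix()
j=s['joint_positions'];p=s['position']
print(round(s['time'],2),'j',j.round(3),'p',p.round(1),'r',np.hypot(*p[:2]).round(1),'phi',round(j[1]-j[2]+j[3],3))
print('x',M[:,0].round(3),'tilt',np.degrees(np.arccos(-M[2,0])).round(2),'az',np.arctan2(M[1,0],M[0,0]).round(3),'z',M[:,2].round(3),'y',M[:,1].round(3),'F',s['wrist_force'].round(1),'w',round(s['gripper_width'],1))
open('log.txt','a').write(json.dumps([list(j),list(p),M.tolist()])+'\n')
E
python3 st.py
```

```text
2.35 j [ 1.292  0.607  1.198  2.021 -0.003  1.608] p [192.7 668.5 458.5] r 695.7 phi 1.43
x [ 0.042  0.134 -0.99 ] tilt 8.09 az 1.268 z [0.308 0.941 0.141] y [-0.95   0.311  0.002] F [0.  0.8 0.5] w 85.7
```

Call:
jog_arm(commands=[[-0.04, 0, 0, 0], [-0.05, 0, 0, 0], [-0.05, 0, 0, 0], [-0.05, 0, 0, 0], [-0.04, 0, 0, 0]])

```text
time: 2.85
position: [165.5, 571.4, 575.4]
eef_rot: [0.646, -0.35, 0.488, 0.471]
wrist_force: [0.6, -0.3, 0.9]
gripper_width: 85.7
```

```bash
python3 st.py
```

```text
2.85 j [ 1.291  0.364  1.097  2.021 -0.004  1.608] p [165.5 571.4 575.4] r 594.9 phi 1.288
x [ 0.081  0.267 -0.96 ] tilt 16.22 az 1.276 z [0.3   0.912 0.279] y [-0.95   0.311  0.006] F [ 0.6 -0.3  0.9] w 85.7
```

Call:
jog_arm(commands=[[-0.045, 0, 0.02, 0], [-0.045, 0, 0.02, 0], [-0.045, 0, 0.02, 0], [-0.045, 0, 0.02, 0], [-0.04, 0, 0.02, 0]])

```text
time: 3.35
position: [160.2, 542.5, 658.6]
eef_rot: [0.685, -0.307, 0.43, 0.501]
wrist_force: [-0.2, 0.1, -0.0]
gripper_width: 85.6
```

```bash
python3 st.py
```

```text
3.35 j [ 1.285e+00  2.950e-01  1.203e+00  2.021e+00 -2.000e-03  1.602e+00] p [160.2 542.5 658.6] r 565.6 phi 1.113
x [ 0.127  0.423 -0.897] tilt 26.22 az 1.279 z [0.282 0.852 0.442] y [-0.951  0.309  0.011] F [-0.2  0.1 -0. ] w 85.6
```

Call:
jog_arm(commands=[[-0.042, 0.005, 0.027, 0], [-0.042, 0.005, 0.027, 0], [-0.042, 0.0, 0.027, 0], [-0.042, 0, 0.027, 0], [-0.042, 0, 0.027, 0]])

```text
time: 3.85
position: [146.1, 511.8, 738.9]
eef_rot: [0.719, -0.259, 0.368, 0.529]
wrist_force: [0.1, -0.7, 0.7]
gripper_width: 85.4
```

```bash
python3 st.py
```

```text
3.85 j [ 1.297  0.245  1.332  2.02  -0.008  1.611] p [146.1 511.8 738.9] r 532.2 phi 0.934
x [ 0.168  0.571 -0.804] tilt 36.51 az 1.284 z [0.256 0.762 0.595] y [-0.952  0.306  0.018] F [ 0.1 -0.7  0.7] w 85.4
```

Call:
jog_arm(commands=[[-0.036, 0, 0.027, 0], [-0.036, 0, 0.027, 0], [-0.036, 0.0, 0.027, 0], [-0.036, 0, 0.027, 0]])

```text
time: 4.25
position: [134.5, 460.0, 786.3]
eef_rot: [0.735, -0.232, 0.334, 0.542]
wrist_force: [0.4, 0.8, -0.0]
gripper_width: 85.5
```

```bash
python3 st.py
```

```text
4.25 j [ 1.288e+00  1.620e-01  1.345e+00  2.021e+00 -2.000e-03  1.603e+00] p [134.5 460.  786.3] r 479.3 phi 0.837
x [ 0.189  0.642 -0.743] tilt 42.04 az 1.284 z [0.239 0.704 0.669] y [-0.952  0.304  0.02 ] F [ 0.4  0.8 -0. ] w 85.5
```

Call:
jog_arm(commands=[[-0.035, 0, 0.03, 0], [-0.035, 0, 0.03, 0], [0, 0, 0, -8.5], [0, 0, 0, -8.5], [0, 0, 0, -8.5]])

```text
time: 4.75
position: [128.5, 433.2, 805.8]
eef_rot: [0.674, -0.381, 0.188, 0.605]
wrist_force: [-1.0, -0.4, -0.3]
gripper_width: 85.3
```

Call:
jog_arm(commands=[[0, 0, 0, -8.5], [0, 0, 0, -8.5], [0, 0, 0, -8.5], [0, 0, 0, -8.5], [0, 0, 0, -8.5]])

```text
time: 5.25
position: [128.5, 433.6, 805.5]
eef_rot: [0.489, -0.599, -0.044, 0.632]
wrist_force: [-0.5, 0.6, -0.6]
gripper_width: 85.1
```

```bash
python3 st.py; python3 - <<'E'
import json,numpy as np
D=[json.loads(l) for l in open('log.txt')]
D+=[[[1.253,.1264,-.0406,1.4054,0,1.571],[163.92,498.33,230.5],0],[[1.253,.701,1.25,2.02,0,1.571],[228.1,693.5,411.7],0]]
A=[];b=[]
for j,p,_ in D:
    t=[j[1],j[1]-j[2],j[1]-j[2]+j[3]];c=np.cos(t);s=np.sin(t)
    A.append([1,0,c[0],s[0],c[1],s[1],c[2]]);b.append(np.hypot(p[0],p[1]))
    A.append([0,1,-s[0],c[0],-s[1],c[1],-s[2]]);b.append(p[2])
x,res,rk,sv=np.linalg.lstsq(np.array(A),np.array(b),rcond=None);print(x.round(1),rk,sv.round(2),(np.array(A)@x-b).round(1))
E
```

```text
5.25 j [1.281e+00 1.210e-01 1.345e+00 2.020e+00 2.000e-03 4.060e-01] p [128.5 433.6 805.5] r 452.2 phi 0.796
x [ 0.198  0.671 -0.715] tilt 44.4 az 1.284 z [-0.8    0.531  0.278] y [-0.566 -0.517 -0.642] F [-0.5  0.6 -0.6] w 85.1
[-1.000e-01  1.436e+02  1.000e-01  5.308e+02  4.514e+02  7.950e+01
  4.430e+02] 7 [5.56 4.79 0.96 0.93 0.43 0.4  0.07] [-0. -0.  0. -0.  0. -0. -0. -0. -0.  0.  0.  0.  0.  0.  0.  0.]
```

Call:
jog_arm(commands=[[0, 0, 0, -8], [0, 0, 0, -8], [0, 0, 0, -7.3]])

```text
time: 5.55
position: [128.5, 433.6, 805.5]
eef_rot: [-0.358, 0.686, 0.17, -0.61]
wrist_force: [0.2, 1.0, -1.2]
gripper_width: 85.5
```

```bash
cat >> st.py <<'E'
import sys
if len(sys.argv)>=4:
    t=np.array([float(v) for v in sys.argv[1:4]]);d=M.T@(t-p)/1000;n=max(1,int(np.ceil(np.linalg.norm(d)/.048)))
    print('total',d.round(4),'rows',n,'each',(d/n).round(4))
E
python3 st.py 541 -191 228
```

```text
5.55 j [ 1.281e+00  1.210e-01  1.345e+00  2.020e+00  2.000e-03 -0.000e+00] p [128.5 433.6 805.5] r 452.3 phi 0.796
x [ 0.198  0.671 -0.715] tilt 44.39 az 1.284 z [-0.959  0.284  0.001] y [-0.204 -0.685 -0.7  ] F [ 0.2  1.  -1.2] w 85.5
total [ 0.0751  0.7478 -0.5735] rows 20 each [ 0.0038  0.0374 -0.0287]
```

Call:
jog_arm(commands=[[0.001, 0.01, -0.008, 0], [0.002, 0.02, -0.015, 0], [0.003, 0.03, -0.023, 0], [0.004, 0.037, -0.029, 0], [0.004, 0.037, -0.029, 0]])

```text
time: 6.05
position: [199.5, 324.0, 703.8]
eef_rot: [-0.36, 0.685, 0.17, -0.61]
wrist_force: [0.9, 0.3, 1.1]
gripper_width: 85.3
```

```bash
python3 st.py 541 -191 228
```

```text
6.05 j [ 0.727 -0.311  0.489  1.678  0.38  -0.414] p [199.5 324.  703.8] r 380.5 phi 0.877
x [ 0.197  0.672 -0.714] tilt 44.43 az 1.285 z [-0.958  0.286  0.004] y [-0.206 -0.684 -0.7  ] F [0.9 0.3 1.1] w 85.3
total [ 0.0614  0.6147 -0.476 ] rows 17 each [ 0.0036  0.0362 -0.028 ]
```

Call:
jog_arm(commands=[[0.004, 0.036, -0.028, 0], [0.004, 0.036, -0.028, 0], [0.004, 0.036, -0.028, 0], [0.004, 0.036, -0.028, 0], [0.004, 0.036, -0.028, 0]])

```text
time: 6.55
position: [296.2, 181.9, 570.6]
eef_rot: [-0.359, 0.686, 0.168, -0.61]
wrist_force: [1.5, 0.2, -0.1]
gripper_width: 85.5
```

Call:
jog_arm(commands=[[0.004, 0.036, -0.028, 0], [0.004, 0.036, -0.028, 0], [0.004, 0.036, -0.028, 0], [0.004, 0.036, -0.028, 0], [0.004, 0.036, -0.028, 0]])

```text
time: 7.05
position: [397.2, 31.5, 429.6]
eef_rot: [-0.359, 0.686, 0.167, -0.611]
wrist_force: [-0.2, 0.0, 0.2]
gripper_width: 85.7
```

```bash
python3 st.py 541 -191 228
```

```text
7.05 j [-0.455 -0.081 -0.002  1.81   0.756 -1.796] p [397.2  31.5 429.6] r 398.4 phi 1.731
x [ 0.197  0.667 -0.718] tilt 44.1 az 1.283 z [-0.958  0.287  0.004] y [-0.209 -0.687 -0.696] F [-0.2  0.   0.2] w 85.7
total [ 0.0247  0.2631 -0.2025] rows 7 each [ 0.0035  0.0376 -0.0289]
```

Call:
jog_arm(commands=[[0.004, 0.037, -0.029, 0], [0.004, 0.037, -0.029, 0], [0.004, 0.037, -0.029, 0], [0.004, 0.037, -0.029, 0], [0.004, 0.037, -0.029, 0]])

```text
time: 7.55
position: [501.6, -123.7, 285.8]
eef_rot: [-0.358, 0.686, 0.167, -0.611]
wrist_force: [-0.9, 0.1, 1.2]
gripper_width: 84.9
```

Call:
jog_arm(commands=[[0.004, 0.037, -0.029, 0], [0.004, 0.03, -0.022, 0], [0, 0.01, -0.007, 0]])

```text
time: 7.85
position: [542.5, -188.1, 223.6]
eef_rot: [-0.36, 0.684, 0.167, -0.612]
wrist_force: [-0.2, 0.1, -0.0]
gripper_width: 85.5
```

```bash
python3 st.py 541 -191 128; python3 - <<'E'
from h import *
from plant import get_image
p=get_image("wrist");cv2.imwrite("pics/w1.png",p["img"][:,:,::-1])
c=[565.2,-108.1,50];d=np.array([.28,.96,0])
print(proj(p,[np.array(c)+50*d,c,np.array(c)-50*d]).round())
E
```

```text
7.85 j [-0.672  0.418  0.125  1.63   0.7   -2.078] p [ 542.5 -188.1  223.6] r 574.1 phi 1.924
x [ 0.194  0.669 -0.717] tilt 44.16 az 1.288 z [-0.958  0.287  0.009] y [-0.212 -0.685 -0.697] F [-0.2  0.1 -0. ] w 85.5
total [ 0.0663  0.0689 -0.0003] rows 2 each [ 0.0332  0.0345 -0.0001]
[[320. 188.]
 [320. 155.]
 [319. 110.]]
```

View pics/w1.png

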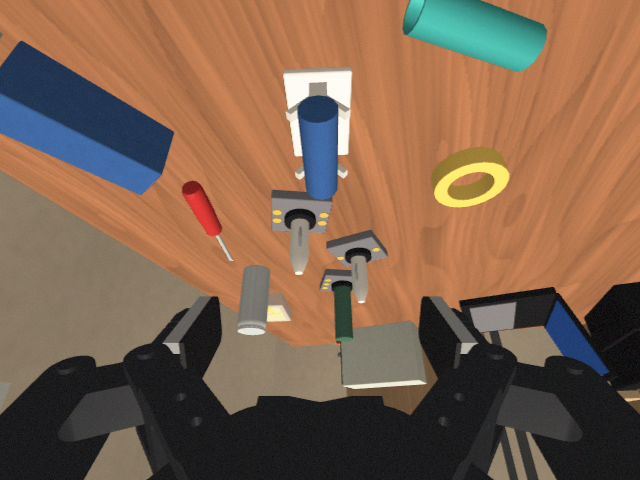

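Call:
jog_arm(commands=[[0.02, 0.02, 0, 0], [0.03, 0.03, 0, 0], [0.016, 0.019, 0, 0], [0, 0, 0, 0]])

```text
time: 8.3
position: [539.1, -188.4, 130.4]
eef_rot: [-0.359, 0.684, 0.168, -0.613]
wrist_force: [-0.0, 0.5, -0.6]
gripper_width: 85.5
```

```bash
python3 st.py 566.6 -103.6 35
```

```text
8.3 j [-0.676  0.454 -0.031  1.443  0.699 -2.084] p [ 539.1 -188.4  130.4] r 571.0 phi 1.928
x [ 0.193  0.669 -0.717] tilt 44.17 az 1.29 z [-0.958  0.286  0.009] y [-0.211 -0.686 -0.697] F [-0.   0.5 -0.6] w 85.5
total [ 0.1305  0.0026 -0.0029] rows 3 each [ 0.0435  0.0009 -0.001 ]
```

Call:
jog_arm(commands=[[0.035, 0.001, -0.001, 0], [0.035, 0.001, -0.001, 0], [0.03, 0.001, -0.001, 0], [0.03, 0, 0, 0], [0, 0, 0, 0]])

```text
time: 8.8
position: [567.8, -103.1, 37.0]
eef_rot: [-0.358, 0.685, 0.169, -0.612]
wrist_force: [-0.3, -0.4, -0.4]
gripper_width: 85.4
```

```bash
python3 st.py 566.6 -103.6 35
```

```text
8.8 j [-0.532  0.448 -0.25   1.108  0.74  -1.905] p [ 567.8 -103.1   37. ] r 577.1 phi 1.807
x [ 0.194  0.669 -0.718] tilt 44.13 az 1.289 z [-0.959  0.284  0.006] y [-0.207 -0.687 -0.696] F [-0.3 -0.4 -0.4] w 85.4
total [0.0009 0.002  0.001 ] rows 1 each [0.0009 0.002  0.001 ]
```

Close with 100 N.

Call:
jog_arm(commands=[[0.001, 0.002, 0.001, 0], [0, 0, 0, 0], [0, 0, 0, 0], [0, 0, 0, 0], [0, 0, 0, 0]], fingers=0, newtons=100)

```text
time: 9.3
position: [566.2, -106.9, 35.9]
eef_rot: [-0.359, 0.685, 0.167, -0.612]
wrist_force: [-9.3, -2.5, 10.8]
gripper_width: 31.2
```

Call:
jog_arm(commands=[[0, 0, 0, 0], [0, 0, 0, 0]])

```text
time: 9.5
position: [566.2, -106.9, 35.9]
eef_rot: [-0.359, 0.685, 0.167, -0.612]
wrist_force: [-9.1, -2.7, 11.2]
gripper_width: 31.3
```

```bash
python3 st.py 566 -103 155
```

```text
9.5 j [-0.539  0.45  -0.251  1.109  0.739 -1.909] p [ 566.2 -106.9   35.9] r 576.2 phi 1.81
x [ 0.196  0.668 -0.718] tilt 44.11 az 1.285 z [-0.958  0.288  0.006] y [-0.211 -0.686 -0.696] F [-9.1 -2.7 11.2] w 31.3
total [-0.0829 -0.0855  0.002 ] rows 3 each [-0.0276 -0.0285  0.0007]
```

```bash
python3 - <<'E'
from h import *
from plant import get_image
p=get_image("wrist");cv2.imwrite("pics/w2.png",p["img"][:,:,::-1])
p=get_image("side");cv2.imwrite("pics/s2.png",cv2.resize(p["img"][200:340,220:420][:,:,::-1],None,fx=4,fy=4))
E
```

```text
(no output)
```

View pics/w2.png

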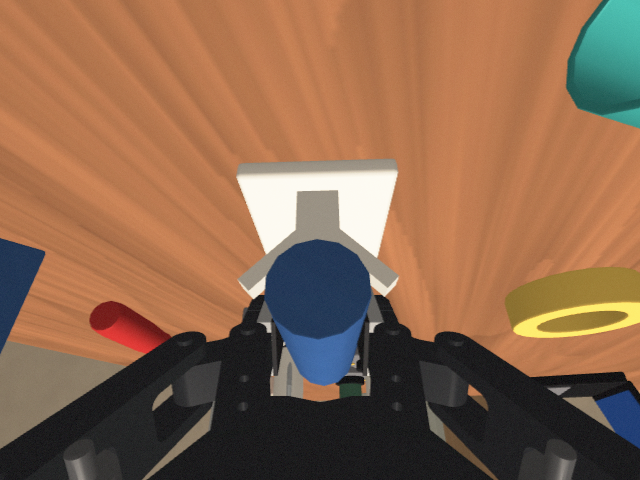

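View pics/s2.png

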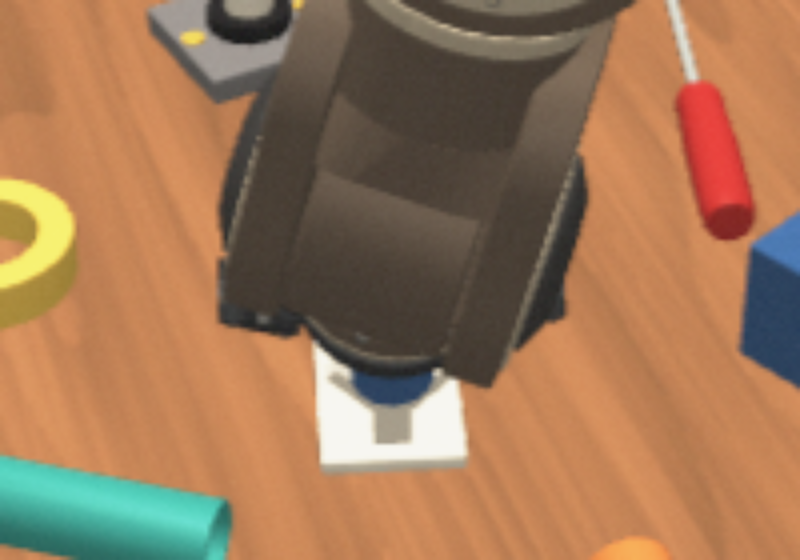

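Call:
jog_arm(commands=[[-0.007, -0.007, 0, 0], [-0.014, -0.014, 0, 0], [-0.02, -0.02, 0, 0], [-0.025, -0.025, 0, 0], [-0.03, -0.03, 0, 0]])

```text
time: 10.1
position: [568.0, -104.7, 171.1]
eef_rot: [-0.359, 0.685, 0.167, -0.612]
wrist_force: [0.7, 0.7, -1.9]
gripper_width: 31.0
```

```bash
python3 - <<'E'
from h import *
from plant import get_image
p=get_image("wrist");cv2.imwrite("pics/w3.png",p["img"][:,:,::-1])
p=get_image("side");cv2.imwrite("pics/s3.png",p["img"][:,:,::-1])
E
python3 st.py
```

```text
10.2 j [-0.534  0.348 -0.067  1.379  0.742 -1.903] p [ 570.8 -105.9  176.9] r 580.5 phi 1.795
x [ 0.203  0.665 -0.719] tilt 44.04 az 1.274 z [-0.958  0.287 -0.005] y [-0.203 -0.69  -0.695] F [ 0.8 -0.7 -1. ] w 31.3
```

View pics/w3.png

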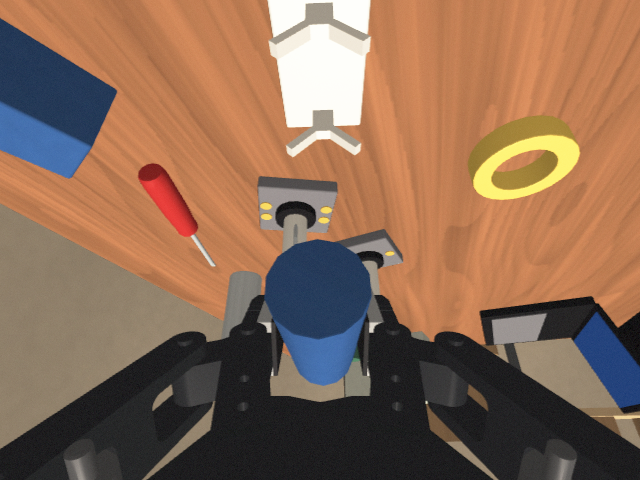

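View pics/s3.png

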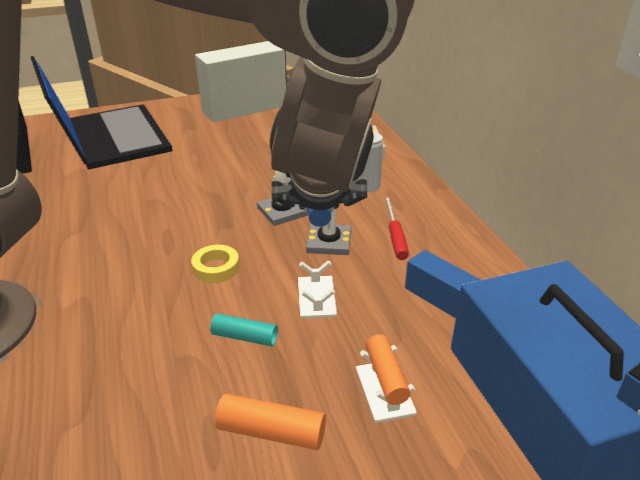

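```bash
python3 st.py 330 -330 350
```

```text
10.2 j [-0.534  0.348 -0.067  1.379  0.742 -1.903] p [ 570.8 -105.9  176.9] r 580.5 phi 1.795
x [ 0.203  0.665 -0.719] tilt 44.04 az 1.274 z [-0.958  0.287 -0.005] y [-0.203 -0.69  -0.695] F [ 0.8 -0.7 -1. ] w 31.3
total [-0.3224  0.0831  0.1654] rows 8 each [-0.0403  0.0104  0.0207]
```

Call:
jog_arm(commands=[[-0.02, 0.005, 0.01, 0], [-0.035, 0.009, 0.018, 0], [-0.04, 0.01, 0.02, 0], [-0.04, 0.01, 0.02, 0], [-0.04, 0.01, 0.02, 0]])

```text
time: 10.7
position: [439.4, -227.5, 266.6]
eef_rot: [-0.358, 0.686, 0.167, -0.611]
wrist_force: [0.6, -0.6, -0.6]
gripper_width: 30.9
```

Call:
jog_arm(commands=[[-0.04, 0.01, 0.02, 0], [-0.04, 0.01, 0.02, 0], [-0.04, 0.01, 0.02, 0], [-0.027, 0, 0.02, 0]])

```text
time: 11.1
position: [331.3, -312.4, 323.8]
eef_rot: [-0.353, 0.695, 0.154, -0.607]
wrist_force: [-0.9, -0.3, -1.1]
gripper_width: 31.2
```

```bash
python3 st.py -85 -320 340
```

```text
11.1 j [-1.081  0.367  0.251  2.019  0.515 -2.501] p [ 331.3 -312.4  323.8] r 455.3 phi 2.135
x [ 0.216  0.642 -0.735] tilt 42.67 az 1.247 z [-0.953  0.304 -0.014] y [-0.214 -0.704 -0.678] F [-0.9 -0.3 -1.1] w 31.2
total [-0.1067  0.0836  0.394 ] rows 9 each [-0.0119  0.0093  0.0438]
```

```bash
cat >> st.py <<'E'
c=M@np.array([.696,-.718,.008]);print('can axis',c.round(3),'az',np.arctan2(c[1],c[0]).round(3),'from down',np.degrees(np.arccos(-c[2])).round(1))
E
python3 st.py 200 -350 250
```

```text
11.1 j [-1.081  0.367  0.251  2.019  0.515 -2.501] p [ 331.3 -312.4  323.8] r 455.3 phi 2.135
x [ 0.216  0.642 -0.735] tilt 42.67 az 1.247 z [-0.953  0.304 -0.014] y [-0.214 -0.704 -0.678] F [-0.9 -0.3 -1.1] w 31.2
total [0.0018 0.1046 0.1147] rows 4 each [0.0004 0.0262 0.0287]
can axis [ 0.296  0.955 -0.025] az 1.27 from down 88.5
```

Call:
jog_arm(commands=[[0, 0.03, 0.015, 0], [0, 0.03, 0.025, 0], [0, 0.026, 0.03, 0], [0, 0.02, 0.035, 0], [-0.01, 0, 0.04, 0]])

```text
time: 11.6
position: [167.6, -346.3, 255.2]
eef_rot: [-0.355, 0.693, 0.157, -0.608]
wrist_force: [-0.6, -0.1, -0.5]
gripper_width: 31.1
```

```bash
python3 st.py -80 -320 250
```

```text
11.6 j [-1.378  0.358  0.064  1.96   0.339 -2.769] p [ 167.6 -346.3  255.2] r 384.7 phi 2.254
x [ 0.212  0.648 -0.731] tilt 43.01 az 1.254 z [-0.953  0.301 -0.01 ] y [-0.214 -0.699 -0.682] F [-0.6 -0.1 -0.5] w 31.1
total [-0.0317  0.0381  0.244 ] rows 6 each [-0.0053  0.0064  0.0407]
can axis [ 0.294  0.956 -0.019] az 1.273 from down 88.9
```

Call:
jog_arm(commands=[[-0.005, 0.006, 0.04, 0], [-0.005, 0.006, 0.04, 0], [-0.005, 0.006, 0.04, 0], [-0.005, 0.006, 0.04, 0], [-0.005, 0.006, 0.035, 0]])

```text
time: 12.1
position: [-30.4, -324.2, 253.5]
eef_rot: [-0.354, 0.694, 0.155, -0.608]
wrist_force: [-1.2, -0.1, -0.4]
gripper_width: 31.1
```

```bash
python3 st.py -80 -320 250
```

```text
12.1 j [-1.750e+00  3.250e-01  3.000e-03  1.991e+00  9.500e-02 -3.056e+00] p [ -30.4 -324.2  253.5] r 325.6 phi 2.313
x [ 0.214  0.645 -0.734] tilt 42.8 az 1.251 z [-0.953  0.302 -0.012] y [-0.214 -0.702 -0.679] F [-1.2 -0.1 -0.4] w 31.1
total [-0.0053  0.0101  0.0486] rows 2 each [-0.0026  0.005   0.0243]
can axis [ 0.295  0.955 -0.023] az 1.271 from down 88.7
```

Call:
jog_arm(commands=[[-0.01, -0.007, 0.015, 0], [-0.02, -0.015, 0.007, 0], [-0.03, -0.025, 0, 0], [-0.035, -0.03, 0, 0], [-0.035, -0.03, 0, 0]])

```text
time: 12.6
position: [-40.6, -294.1, 300.5]
eef_rot: [-0.324, 0.703, 0.121, -0.621]
wrist_force: [-0.2, 0.1, -1.2]
gripper_width: 31.4
```

```bash
python3 st.py
```

```text
12.6 j [-1.782e+00  1.990e-01  1.000e-03  2.021e+00  7.500e-02 -3.074e+00] p [ -40.6 -294.1  300.5] r 296.9 phi 2.219
x [ 0.199  0.573 -0.795] tilt 37.35 az 1.236 z [-0.952  0.305 -0.018] y [-0.232 -0.76  -0.606] F [-0.2  0.1 -1.2] w 31.4
can axis [ 0.298  0.947 -0.118] az 1.266 from down 83.2
```

Call:
jog_arm(commands=[[-0.045, -0.005, 0, 0], [-0.048, -0.005, 0, 0], [-0.048, -0.005, 0, 0], [-0.048, -0.005, 0, 0], [-0.048, -0.005, 0, 0]])

```text
time: 13.1
position: [-62.3, -363.6, 329.7]
eef_rot: [-0.276, 0.714, 0.065, -0.64]
wrist_force: [0.1, 0.6, -1.8]
gripper_width: 31.3
```

```bash
python3 st.py
```

```text
13.1 j [-1.796  0.236  0.191  2.021  0.069 -3.075] p [ -62.3 -363.6  329.7] r 368.9 phi 2.065
x [ 0.173  0.446 -0.878] tilt 28.6 az 1.2 z [-0.95   0.311 -0.029] y [-0.26  -0.839 -0.478] F [ 0.1  0.6 -1.8] w 31.3
can axis [ 0.3    0.915 -0.268] az 1.254 from down 74.4
```

Call:
jog_arm(commands=[[-0.048, 0, 0.004, 0], [-0.048, 0, 0.004, 0], [-0.048, 0, 0.004, 0], [-0.048, 0, 0.004, 0], [-0.048, 0, 0.002, 0]])

```text
time: 13.6
position: [-100.9, -413.7, 373.3]
eef_rot: [-0.221, 0.72, 0.003, -0.657]
wrist_force: [0.1, -0.0, -0.5]
gripper_width: 31.5
```

Call:
jog_arm(commands=[[-0.048, 0, 0, 0], [-0.048, 0, 0, 0], [-0.048, 0, 0, 0], [-0.048, 0, 0, 0], [-0.048, 0, 0, 0]])

```text
time: 14.1
position: [-114.1, -436.4, 435.3]
eef_rot: [-0.162, 0.72, -0.063, -0.672]
wrist_force: [-0.1, -0.3, -0.5]
gripper_width: 31.3
```

```bash
python3 st.py
```

```text
14.1 j [-1.859  0.207  0.508  2.021  0.049 -3.113] p [-114.1 -436.4  435.3] r 451.1 phi 1.719
x [ 0.089  0.128 -0.988] tilt 8.95 az 0.961 z [-0.947  0.317 -0.044] y [-0.308 -0.94  -0.149] F [-0.1 -0.3 -0.5] w 31.3
can axis [ 0.276  0.766 -0.581] az 1.226 from down 54.5
```

Call:
jog_arm(commands=[[-0.046, 0.012, 0, 0], [-0.046, 0.012, 0, 0], [-0.046, 0.012, 0, 0], [-0.046, 0.012, 0, 0], [-0.046, 0.012, 0, 0]])

```text
time: 14.6
position: [-134.1, -477.3, 498.0]
eef_rot: [-0.101, 0.713, -0.128, -0.682]
wrist_force: [-0.8, 0.1, -1.5]
gripper_width: 31.0
```

Call:
jog_arm(commands=[[-0.046, 0.015, 0, 0], [-0.046, 0.015, 0, 0], [-0.046, 0.015, 0, 0], [-0.046, 0.015, 0, 0], [-0.046, 0.015, 0, 0]])

```text
time: 15.1
position: [-146.4, -491.5, 572.0]
eef_rot: [-0.037, 0.7, -0.194, -0.686]
wrist_force: [1.0, -0.4, -0.7]
gripper_width: 30.9
```

```bash
python3 st.py
```

```text
15.1 j [-1.891  0.212  0.88   2.021  0.054 -3.127] p [-146.4 -491.5  572. ] r 512.8 phi 1.354
x [-0.017 -0.221 -0.975] tilt 12.81 az -1.646 z [-0.947  0.317 -0.056] y [-0.322 -0.922  0.215] F [ 1.  -0.4 -0.7] w 30.9
can axis [ 0.212  0.511 -0.833] az 1.177 from down 33.6
```

Call:
jog_arm(commands=[[-0.04, 0.022, -0.004, 0], [-0.04, 0.022, -0.004, 0], [-0.04, 0.022, -0.003, 0], [-0.04, 0.024, -0.002, 0], [-0.04, 0.024, -0.001, 0]])

```text
time: 15.6
position: [-147.7, -512.2, 641.8]
eef_rot: [-0.025, -0.683, 0.255, 0.684]
wrist_force: [-0.2, -0.2, -0.8]
gripper_width: 31.4
```

Call:
jog_arm(commands=[[-0.038, 0.027, -0.001, 0], [-0.038, 0.027, -0.001, 0], [-0.038, 0.027, -0.001, 0], [-0.038, 0.028, 0, 0], [-0.038, 0.028, 0, 0]])

```text
time: 16.1
position: [-155.5, -510.6, 712.7]
eef_rot: [-0.085, -0.661, 0.314, 0.677]
wrist_force: [0.0, 0.2, -1.7]
gripper_width: 31.0
```

```bash
python3 st.py
```

```text
16.1 j [-1.903  0.24   1.26   2.021  0.066 -3.116] p [-155.5 -510.6  712.7] r 533.7 phi 1.002
x [-0.113 -0.53  -0.841] tilt 32.8 az -1.78 z [-0.948  0.312 -0.069] y [-0.299 -0.789  0.537] F [ 0.   0.2 -1.7] w 31.0
can axis [ 0.128  0.2   -0.971] az 1.0 from down 13.7
```

Call:
jog_arm(commands=[[-0.036, 0.027, -0.002, 0], [-0.036, 0.027, -0.002, 0], [-0.036, 0.027, -0.002, 0], [-0.036, 0.028, -0.002, 0], [-0.036, 0.028, -0.002, 0]])

```text
time: 16.6
position: [-145.4, -470.7, 776.6]
eef_rot: [-0.135, -0.639, 0.36, 0.666]
wrist_force: [0.1, -0.7, -1.1]
gripper_width: 31.2
```

```bash
python3 st.py
```

```text
16.6 j [-1.918  0.183  1.345  2.021  0.079 -3.118] p [-145.4 -470.7  776.6] r 492.7 phi 0.859
x [-0.147 -0.64  -0.755] tilt 41.01 az -1.797 z [-0.949  0.307 -0.075] y [-0.28  -0.705  0.652] F [ 0.1 -0.7 -1.1] w 31.2
can axis [ 0.091  0.063 -0.994] az 0.608 from down 6.4
```

Call:
jog_arm(commands=[[-0.036, 0.03, -0.004, 0], [-0.036, 0.03, -0.004, 0]])

```text
time: 16.8
position: [-135.2, -442.9, 798.7]
eef_rot: [-0.151, -0.632, 0.374, 0.662]
wrist_force: [0.2, 0.9, -0.8]
gripper_width: 31.1
```

```bash
python3 st.py; python3 - <<'E'
import json,numpy as np
from scipy.spatial.transform import Rotation as R
j,p,M=json.loads(open('log.txt').readlines()[-1]);M=np.array(M)
for d in(0,-4,-6,-7,-8):
    N=M@R.from_euler('x',d,degrees=True).as_matrix();print(d,(N@[.696,-.718,.008]).round(3))
E
```

```text
16.8 j [-1.92   0.137  1.345  2.021  0.084 -3.116] p [-135.2 -442.9  798.7] r 463.1 phi 0.813
x [-0.156 -0.672 -0.724] tilt 43.65 az -1.799 z [-0.949  0.305 -0.078] y [-0.273 -0.675  0.686] F [ 0.2  0.9 -0.8] w 31.1
can axis [ 0.08   0.019 -0.997] az 0.232 from down 4.7
0 [ 0.08   0.019 -0.997]
-4 [ 0.032  0.033 -0.999]
-6 [ 0.007  0.038 -0.999]
-7 [-0.005  0.041 -0.999]
-8 [-0.017  0.044 -0.999]
```

Call:
jog_arm(commands=[[-0.036, 0.034, -0.004, 0], [-0.02, 0.02, 0, 0]])

```text
time: 17.0
position: [-130.2, -420.7, 814.5]
eef_rot: [-0.164, -0.626, 0.385, 0.658]
wrist_force: [-0.4, -0.1, -0.9]
gripper_width: 31.1
```

```bash
python3 st.py 250 -330 550
```

```text
17.0 j [-1.937  0.103  1.346  2.021  0.099 -3.126] p [-130.2 -420.7  814.5] r 440.4 phi 0.778
x [-0.162 -0.697 -0.699] tilt 45.69 az -1.799 z [-0.95   0.301 -0.081] y [-0.267 -0.651  0.711] F [-0.4 -0.1 -0.9] w 31.1
total [ 0.0601 -0.3485 -0.3125] rows 10 each [ 0.006  -0.0348 -0.0312]
can axis [ 0.071 -0.016 -0.997] az -0.215 from down 4.2
```

Call:
jog_arm(commands=[[0.003, -0.015, -0.012, 0], [0.005, -0.025, -0.022, 0], [0.006, -0.035, -0.031, 0], [0.006, -0.035, -0.031, 0], [0.006, -0.035, -0.031, 0]])

```text
time: 17.5
position: [5.9, -388.9, 717.0]
eef_rot: [-0.16, -0.627, 0.384, 0.658]
wrist_force: [-1.0, -0.9, -1.0]
gripper_width: 30.9
```

Call:
jog_arm(commands=[[0.006, -0.035, -0.031, 0], [0.006, -0.035, -0.031, 0], [0.006, -0.035, -0.031, 0], [0.006, -0.035, -0.031, 0], [0.006, -0.035, -0.031, 0]])

```text
time: 18.0
position: [187.6, -344.9, 590.9]
eef_rot: [-0.16, -0.629, 0.382, 0.658]
wrist_force: [0.7, -1.8, -1.9]
gripper_width: 31.0
```

```bash
python3 st.py 573 110 280
```

```text
18.0 j [-0.541 -0.249  0.24   1.759 -0.739 -1.887] p [ 187.6 -344.9  590.9] r 392.6 phi 1.27
x [-0.159 -0.69  -0.706] tilt 45.1 az -1.797 z [-0.95   0.302 -0.082] y [-0.27  -0.657  0.704] F [ 0.7 -1.8 -1.9] w 31.0
total [-0.1558 -0.6218 -0.2029] rows 15 each [-0.0104 -0.0415 -0.0135]
can axis [ 0.076 -0.006 -0.997] az -0.08 from down 4.4
```

Call:
jog_arm(commands=[[-0.01, -0.041, -0.013, 0], [-0.01, -0.041, -0.013, 0], [-0.01, -0.041, -0.013, 0], [-0.01, -0.041, -0.013, 0], [-0.01, -0.041, -0.013, 0]])

```text
time: 18.5
position: [312.1, -195.1, 487.0]
eef_rot: [-0.159, -0.628, 0.382, 0.659]
wrist_force: [1.4, -0.2, -0.9]
gripper_width: 31.3
```

Call:
jog_arm(commands=[[-0.01, -0.041, -0.013, 0], [-0.01, -0.041, -0.013, 0], [-0.01, -0.041, -0.013, 0], [-0.01, -0.041, -0.013, 0], [0, 0, 0, -6.5]])

```text
time: 19.0
position: [414.3, -74.9, 399.4]
eef_rot: [-0.197, -0.616, 0.342, 0.682]
wrist_force: [-0.3, -0.2, -0.4]
gripper_width: 31.2
```

```bash
python3 st.py 573 130 260
```

```text
19.0 j [ 0.272  0.175  0.163  2.011 -0.67  -0.917] p [414.3 -74.9 399.4] r 421.0 phi 2.023
x [-0.163 -0.69  -0.705] tilt 45.15 az -1.803 z [-0.975  0.223  0.007] y [-0.153 -0.689  0.709] F [-0.3 -0.2 -0.4] w 31.2
total [-0.0689 -0.2642 -0.1099] rows 7 each [-0.0098 -0.0377 -0.0157]
can axis [-0.012  0.016 -1.   ] az 2.201 from down 1.1
```

Call:
jog_arm(commands=[[-0.01, -0.038, -0.016, 0], [-0.01, -0.038, -0.016, 0], [-0.01, -0.038, -0.016, 0], [-0.01, -0.038, -0.016, 0], [-0.01, -0.038, -0.016, 0]])

```text
time: 19.5
position: [528.9, 70.1, 303.4]
eef_rot: [-0.194, -0.618, 0.344, 0.68]
wrist_force: [0.1, 0.6, -0.7]
gripper_width: 31.7
```

Call:
jog_arm(commands=[[-0.01, -0.038, -0.016, 0], [-0.008, -0.03, -0.012, 0], [0, 0, 0, 0]])

```text
time: 19.8
position: [567.8, 120.5, 258.3]
eef_rot: [-0.195, -0.62, 0.341, 0.679]
wrist_force: [-0.1, -0.6, -1.9]
gripper_width: 31.2
```

```bash
python3 st.py 573 152 190; python3 - <<'E'
from h import *
from plant import get_image
for n in("side","top","wrist"):
    p=get_image(n);cv2.imwrite(f"pics/{n}4.png",p["img"][:,:,::-1])
E
```

```text
19.8 j [ 0.486  0.638  0.51   2.017 -0.566 -0.691] p [567.8 120.5 258.3] r 580.4 phi 2.145
x [-0.155 -0.688 -0.709] tilt 44.87 az -1.792 z [-0.975  0.221 -0.001] y [-0.157 -0.691  0.705] F [-0.1 -0.6 -1.9] w 31.2
total [ 0.0259 -0.0708  0.002 ] rows 2 each [ 0.013  -0.0354  0.001 ]
can axis [-0.003  0.019 -1.   ] az 1.703 from down 1.1
```

View pics/side4.png

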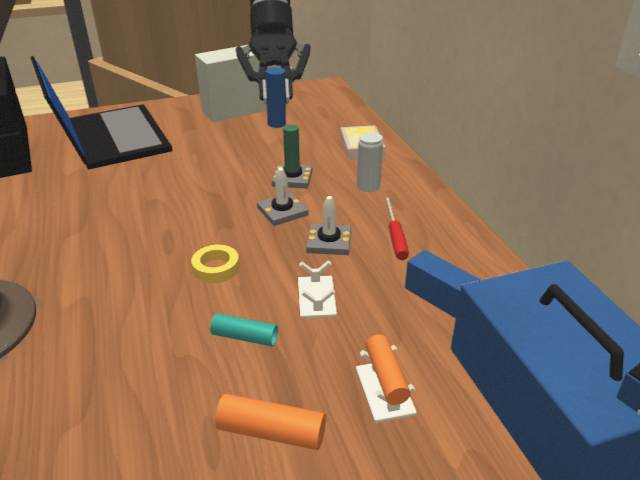

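View pics/top4.png

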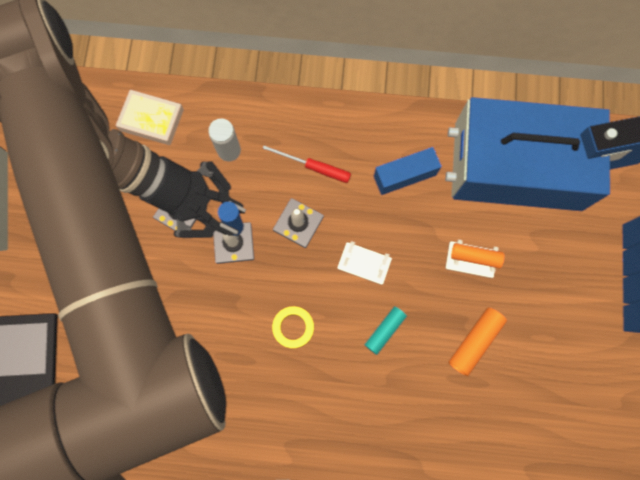

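View pics/wrist4.png

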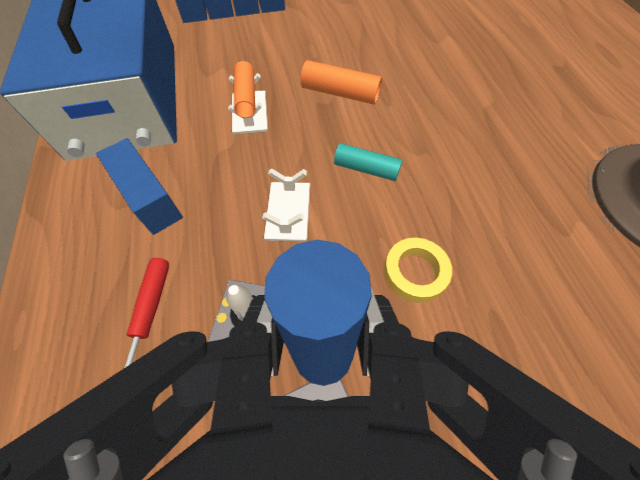

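```bash
cat > chk.py <<'E'
from h import *
from plant import get_image,readout
import sys
from scipy.spatial.transform import Rotation as R
off=np.array([float(v) for v in sys.argv[3:6]]) if len(sys.argv)>3 else np.array([-11.1,-8.8,.7])
s=readout.sense();q=s['eef_rot'];M=R.from_quat([q[1],q[2],q[3],q[0]]).as_matrix()
ax=M@[.696,-.718,.008];c=s['position']+M@off
print('pred rim',(c+50*ax).round(1))
e1=M[:,2];e2=np.cross(ax,e1)
tiles=[]
for n in("side","top"):
    p=get_image(n);im=cv2.resize(p["img"][:,:,::-1],None,fx=4,fy=4,interpolation=cv2.INTER_CUBIC)
    for sgn,col in((1,(255,255,255)),(-1,(0,255,255))):
        uv=proj(p,c+sgn*50*ax+17*(np.outer(np.cos(a),e1)+np.outer(np.sin(a),e2)))*4+2
        cv2.polylines(im,[uv.round().astype(np.int32)],True,col,1)
    u=(proj(p,c)[0]*4).astype(int);x=np.clip(u[0]-200,0,2160);y=np.clip(u[1]-250,0,1420)
    tiles.append(im[y:y+500,x:x+400])
cv2.imwrite(sys.argv[1],np.hstack(tiles))
E
python3 chk.py pics/c1.png
```

```text
pred rim [569.  132.6 215.7]
```

View pics/c1.png

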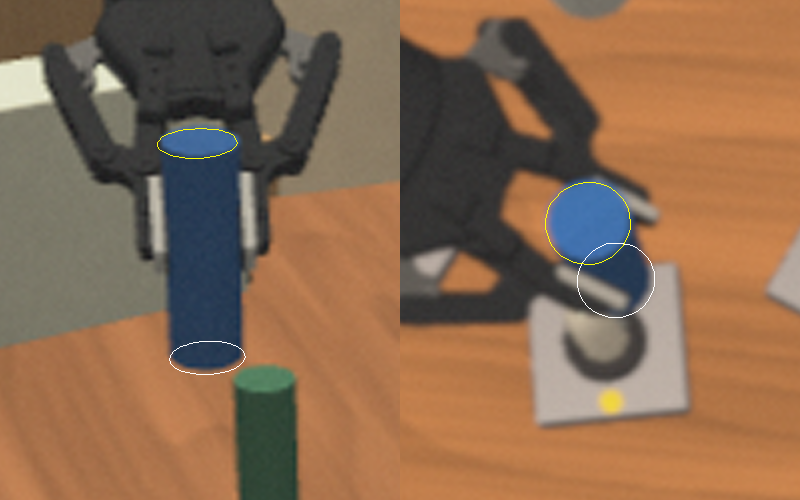

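```bash
cat > rel.py <<'E'
import sys,json,numpy as np
j,p,M=json.loads(open('log.txt').readlines()[-1]);print((np.array(M).T@np.array([float(v) for v in sys.argv[1:4]])/1000).round(4))
E
python3 st.py; python3 rel.py 11.4 34.4 -75;python3 rel.py 0 0 -10
```

```text
20.05 j [ 0.483  0.627  0.511  2.021 -0.568 -0.691] p [566.3 117.4 265.3] r 578.4 phi 2.137
x [-0.151 -0.686 -0.711] tilt 44.65 az -1.787 z [-0.975  0.223 -0.008] y [-0.164 -0.692  0.703] F [ 0.6 -0.6 -1.3] w 31.2
can axis [ 0.005  0.021 -1.   ] az 1.349 from down 1.2
[ 0.028  -0.0784 -0.0029]
[ 0.0071 -0.007   0.0001]
```

Call:
jog_arm(commands=[[0.007, -0.018, -0.001, 0], [0.007, -0.02, -0.001, 0], [0.007, -0.02, -0.001, 0], [0.007, -0.02, 0, 0], [0, 0, 0, 0]])

```text
time: 20.55
position: [577.4, 153.5, 184.7]
eef_rot: [-0.196, -0.62, 0.341, 0.679]
wrist_force: [0.4, -0.1, -0.3]
gripper_width: 31.4
```

```bash
python3 st.py;python3 chk.py pics/c2.png;python3 st.py
```

```text
20.55 j [ 0.52   0.703  0.458  1.919 -0.548 -0.656] p [577.4 153.5 184.7] r 597.4 phi 2.163
x [-0.155 -0.689 -0.708] tilt 44.92 az -1.791 z [-0.975  0.221 -0.002] y [-0.158 -0.69   0.706] F [ 0.4 -0.1 -0.3] w 31.4
can axis [-0.002  0.018 -1.   ] az 1.692 from down 1.0
pred rim [579.7 168.2 136.3]
20.65 j [ 0.519  0.7    0.462  1.922 -0.549 -0.656] p [577.8 152.6 188.2] r 597.6 phi 2.16
x [-0.152 -0.688 -0.709] tilt 44.82 az -1.789 z [-0.975  0.221 -0.005] y [-0.16  -0.691  0.705] F [-0.1  0.8  0.8] w 31.3
can axis [ 0.001  0.019 -1.   ] az 1.512 from down 1.1
```

View pics/c2.png

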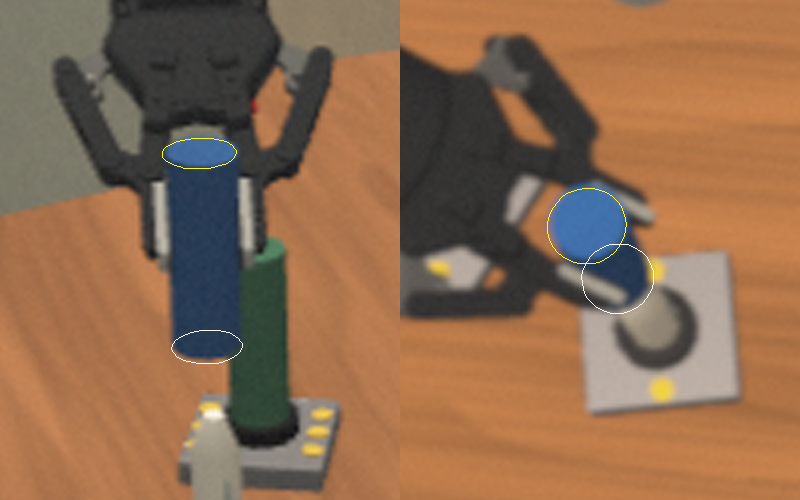

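```bash
python3 - <<'E'
from h import *
import pickle
S,T,o=pickle.load(open("m.pkl","rb"))
print(ray(T,(140+105/4,180+65/4),125).round(1))
for n,p in(("T",T),("S",S)):
    m=o["can_green",n][0]["mask"]
    f=lambda v:[np.vstack([disc(v[0],v[1],25,17),disc(v[0],v[1],125,17)])]
    g,c=fit(f,[630,280,0],[(p,m.astype(float))]);print(n,g.round(1),c)
E
```

```text
[636.2 287.3 125. ]
T [ 6.360e+02  2.892e+02 -2.000e-01] 0.15513282367176318
S [ 6.387e+02  2.941e+02 -3.000e-01] 0.14403620361651825
```

```bash
python3 rel.py 2 -1 -40;python3 rel.py 0 0 -20
```

```text
[ 0.0288 -0.0278 -0.002 ]
[ 0.0142 -0.0141  0.0001]
```

Call:
jog_arm(commands=[[0.01, -0.009, -0.001, 0], [0.01, -0.009, -0.001, 0], [0.009, -0.01, 0, 0], [0, 0, 0, 0], [0, 0, 0, 0]])

```text
time: 21.15
position: [579.9, 151.1, 148.6]
eef_rot: [-0.194, -0.621, 0.342, 0.678]
wrist_force: [0.5, -0.8, -0.2]
gripper_width: 31.0
```

```bash
python3 st.py;python3 chk.py pics/c3.png;python3 st.py
```

```text
21.15 j [ 0.516  0.71   0.394  1.841 -0.55  -0.659] p [579.9 151.1 148.6] r 599.2 phi 2.157
x [-0.152 -0.688 -0.71 ] tilt 44.76 az -1.789 z [-0.975  0.222 -0.006] y [-0.162 -0.691  0.704] F [ 0.5 -0.8 -0.2] w 31.0
can axis [ 0.002  0.02  -1.   ] az 1.457 from down 1.1
pred rim [582.4 165.9 100.3]
21.25 j [ 0.516  0.71   0.395  1.841 -0.55  -0.659] p [580.2 151.3 149.3] r 599.6 phi 2.155
x [-0.151 -0.687 -0.711] tilt 44.7 az -1.787 z [-0.975  0.222 -0.007] y [-0.163 -0.692  0.703] F [-0.1  0.2 -1.5] w 31.2
can axis [ 0.004  0.021 -1.   ] az 1.393 from down 1.2
```

View pics/c3.png

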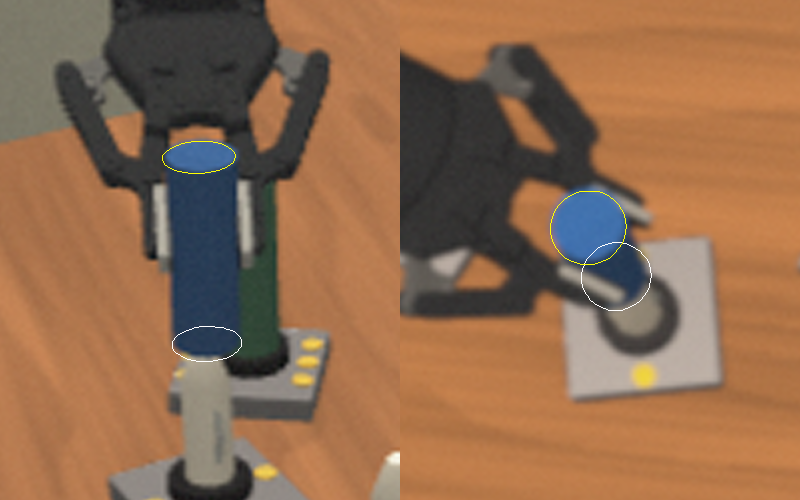

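Call:
jog_arm(commands=[[0.006, -0.006, 0, 0], [0.008, -0.008, 0.001, 0], [0.007, -0.007, 0, 0], [0.004, -0.004, 0, 0], [0, 0, 0, 0]])

```text
time: 21.75
position: [579.0, 151.5, 112.1]
eef_rot: [-0.194, -0.621, 0.342, 0.678]
wrist_force: [-0.2, -0.9, -0.4]
gripper_width: 31.3
```

```bash
python3 st.py;python3 chk.py pics/c4.png; python3 - <<'E'
import cv2
from plant import get_image
for n in("side","top"):
    cv2.imwrite(f"pics/{n}5.png",get_image(n)["img"][:,:,::-1])
E
```

```text
21.75 j [ 0.517  0.724  0.337  1.772 -0.55  -0.658] p [579.  151.5 112.1] r 598.5 phi 2.158
x [-0.153 -0.688 -0.71 ] tilt 44.79 az -1.79 z [-0.975  0.222 -0.005] y [-0.161 -0.691  0.704] F [-0.2 -0.9 -0.4] w 31.3
can axis [ 0.001  0.019 -1.   ] az 1.504 from down 1.1
pred rim [581.5 166.3  63.8]
```

View pics/c4.png

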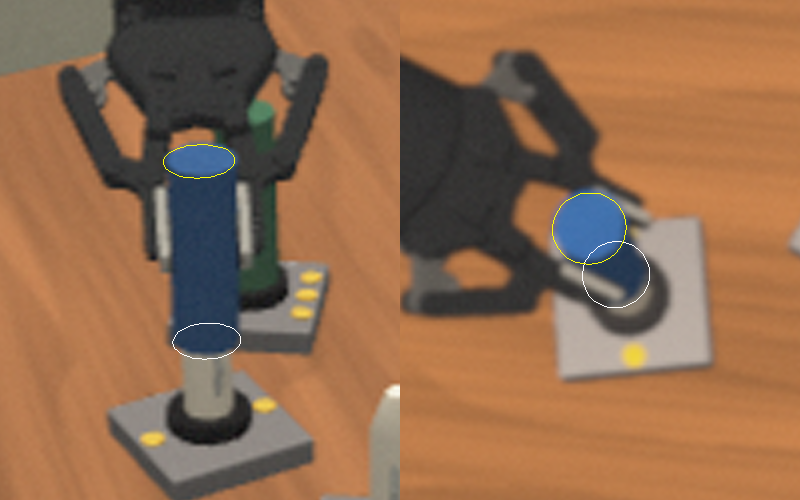

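View pics/top5.png

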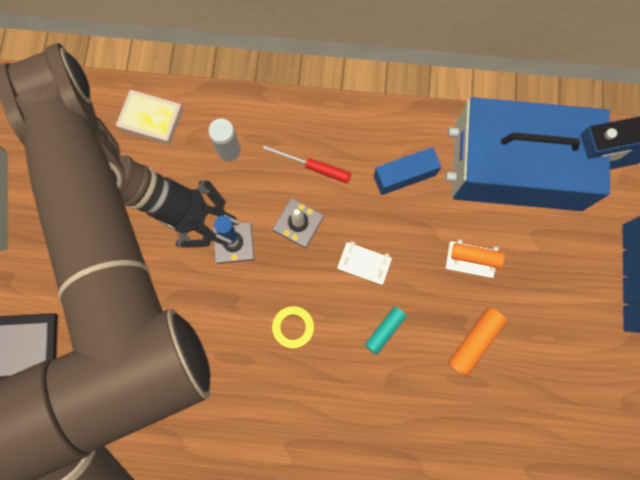

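Call:
jog_arm(commands=[[0.004, -0.004, 0, 0], [0.005, -0.005, 0, 0], [0.004, -0.004, 0, 0], [0, 0, 0, 0]])

```text
time: 22.35
position: [579.0, 151.7, 93.7]
eef_rot: [-0.194, -0.621, 0.341, 0.678]
wrist_force: [-2.8, -3.3, -4.0]
gripper_width: 31.1
```

Call:
jog_arm(commands=[[0.004, -0.004, 0, 0], [0.004, -0.004, 0, 0], [0, 0, 0, 0]])

```text
time: 22.65
position: [579.2, 151.7, 82.9]
eef_rot: [-0.194, -0.621, 0.341, 0.678]
wrist_force: [-3.3, -2.9, -3.4]
gripper_width: 31.2
```

```bash
python3 st.py;python3 chk.py pics/c5.png
```

```text
22.65 j [ 0.517  0.739  0.299  1.718 -0.549 -0.658] p [579.2 151.7  82.9] r 598.7 phi 2.157
x [-0.153 -0.687 -0.71 ] tilt 44.74 az -1.789 z [-0.975  0.222 -0.005] y [-0.162 -0.692  0.704] F [-3.3 -2.9 -3.4] w 31.2
can axis [ 0.002  0.02  -1.   ] az 1.478 from down 1.2
pred rim [581.7 166.6  34.6]
```

View pics/c5.png

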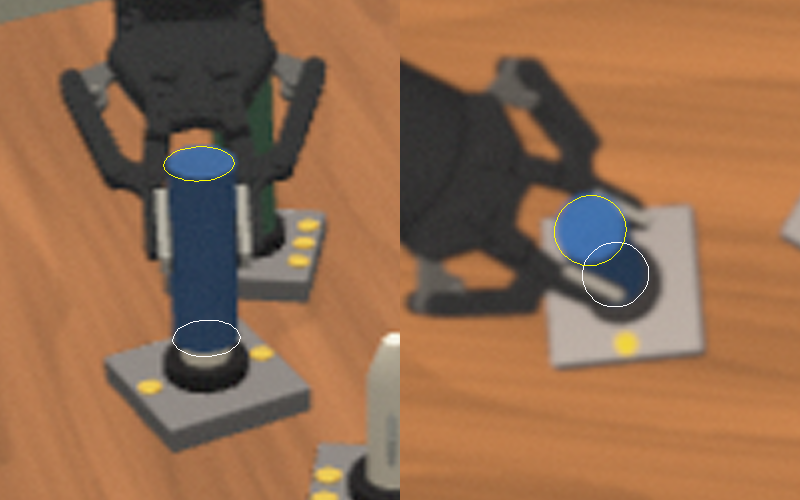

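Call:
jog_arm(commands=[[0.004, -0.004, 0, 0], [0.003, -0.003, 0, 0], [0, 0, 0, 0]])

```text
time: 23.05
position: [579.2, 151.7, 73.6]
eef_rot: [-0.194, -0.621, 0.341, 0.678]
wrist_force: [-4.8, -3.7, -0.8]
gripper_width: 31.1
```

Call:
jog_arm(commands=[[0.001, -0.001, 0, 0], [0.001, -0.001, 0, 0], [0, 0, 0, 0]])

```text
time: 23.35
position: [579.3, 151.7, 72.8]
eef_rot: [-0.194, -0.622, 0.341, 0.678]
wrist_force: [-7.0, -1.9, 9.5]
gripper_width: 31.0
```

```bash
python3 st.py;python3 chk.py pics/c6.png
```

```text
23.35 j [ 0.517  0.744  0.285  1.698 -0.55  -0.658] p [579.3 151.7  72.8] r 598.8 phi 2.157
x [-0.151 -0.688 -0.71 ] tilt 44.76 az -1.788 z [-0.975  0.221 -0.006] y [-0.161 -0.692  0.704] F [-7.  -1.9  9.5] w 31.0
can axis [ 0.003  0.02  -1.   ] az 1.437 from down 1.1
pred rim [581.8 166.5  24.5]
```

View pics/c6.png

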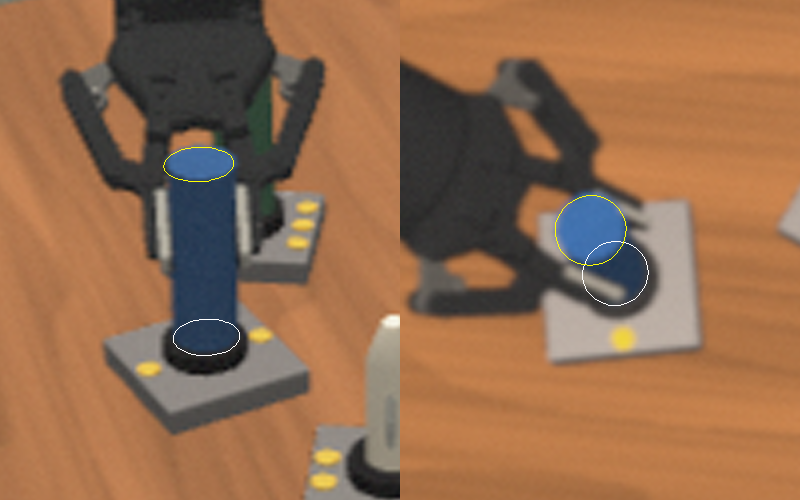

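Call:
jog_arm(commands=[[0.001, -0.001, 0, 0], [0.001, -0.001, 0, 0], [0, 0, 0, 0]])

```text
time: 23.75
position: [579.3, 151.7, 72.7]
eef_rot: [-0.195, -0.622, 0.341, 0.677]
wrist_force: [-8.1, 0.4, 22.6]
gripper_width: 31.2
```

Call:
jog_arm(commands=[[-0.001, 0.001, 0, 0], [0, 0, 0, 0], [0, 0, 0, 0], [0, 0, 0, 0], [0, 0, 0, 0]], fingers=100)

```text
time: 24.25
position: [579.9, 151.9, 69.2]
eef_rot: [-0.194, -0.622, 0.341, 0.678]
wrist_force: [-0.1, -0.6, -0.5]
gripper_width: 85.4
```

Call:
jog_arm(commands=[[-0.005, 0.002, 0, 0], [-0.015, 0, 0, 0], [-0.03, 0, 0, 0], [-0.04, 0, 0, 0], [-0.04, 0, 0, 0]])

```text
time: 24.75
position: [597.4, 237.9, 160.8]
eef_rot: [-0.192, -0.625, 0.339, 0.676]
wrist_force: [-52.7, -38.1, 41.7]
gripper_width: 85.7
```

```bash
python3 st.py; python3 - <<'E'
import cv2,numpy as np
from plant import get_image
from h import *
import pickle
res=pickle.load(open("res.pkl","rb"));x,y=res["peg_one"][:2]
t=[]
for n in("side","top"):
    p=get_image(n);im=cv2.resize(p["img"][:,:,::-1],None,fx=4,fy=4,interpolation=cv2.INTER_CUBIC)
    for z in(25,125):
        cv2.polylines(im,[(proj(p,disc(x,y,z,17))*4+2).round().astype(np.int32)],True,(255,255,255),1)
    u=(proj(p,[x,y,75])[0]*4).astype(int);t.append(im[u[1]-250:u[1]+250,u[0]-200:u[0]+200])
cv2.imwrite("pics/b1.png",np.hstack(t))
E
```

```text
24.75 j [ 0.602  0.864  0.699  2.022 -0.502 -0.58 ] p [597.4 237.9 160.8] r 643.0 phi 2.187
x [-0.145 -0.683 -0.715] tilt 44.32 az -1.779 z [-0.976  0.219 -0.012] y [-0.165 -0.696  0.699] F [-52.7 -38.1  41.7] w 85.7
can axis [ 0.01   0.026 -1.   ] az 1.203 from down 1.6
```

View pics/b1.png

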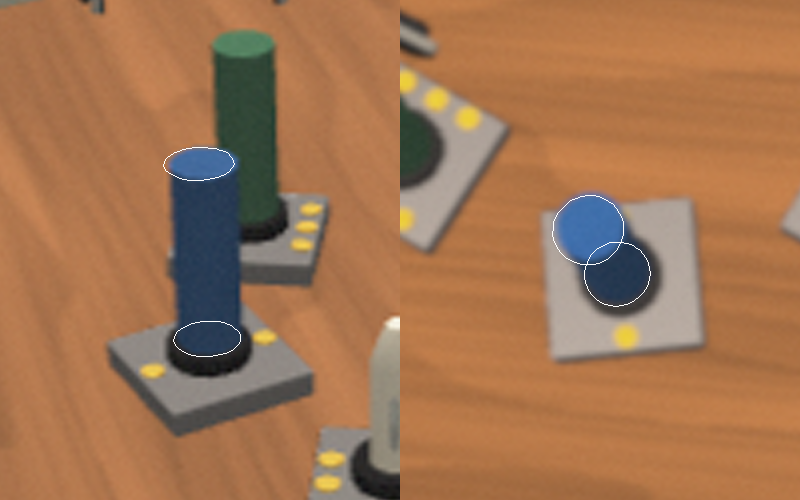

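```bash
python3 st.py 420 260 210
```

```text
24.85 j [ 0.605  0.863  0.704  2.019 -0.502 -0.58 ] p [598.8 241.1 161.7] r 645.5 phi 2.179
x [-0.138 -0.681 -0.72 ] tilt 43.98 az -1.771 z [-0.976  0.216 -0.017] y [-0.167 -0.7    0.694] F [ 0.8 -0.2 -0.5] w 85.2
total [-0.023   0.0502  0.1778] rows 4 each [-0.0057  0.0126  0.0444]
can axis [ 0.016  0.031 -0.999] az 1.08 from down 2.0
```

Call:
jog_arm(commands=[[0, 0, 0.02, 0], [0, 0, 0.04, 0], [-0.007, 0.016, 0.045, 0], [-0.008, 0.018, 0.045, 0], [-0.008, 0.018, 0.04, 0]])

```text
time: 25.35
position: [403.6, 256.9, 211.6]
eef_rot: [-0.194, -0.623, 0.34, 0.677]
wrist_force: [0.7, 0.2, 0.5]
gripper_width: 85.4
```

```bash
python3 st.py 60 325 240
```

```text
25.35 j [ 0.799  0.559  0.257  1.965 -0.382 -0.408] p [403.6 256.9 211.6] r 478.4 phi 2.267
x [-0.148 -0.686 -0.712] tilt 44.59 az -1.783 z [-0.976  0.219 -0.008] y [-0.162 -0.694  0.702] F [0.7 0.2 0.5] w 85.4
total [-0.0161  0.0283  0.3499] rows 8 each [-0.002   0.0035  0.0437]
can axis [ 0.005  0.022 -1.   ] az 1.336 from down 1.3
```

Call:
jog_arm(commands=[[-0.002, 0.003, 0.045, 0], [-0.002, 0.003, 0.045, 0], [-0.002, 0.003, 0.045, 0], [-0.002, 0.003, 0.045, 0], [-0.002, 0.003, 0.045, 0]])

```text
time: 25.85
position: [183.7, 302.7, 226.8]
eef_rot: [-0.193, -0.624, 0.34, 0.677]
wrist_force: [0.5, 0.8, -0.7]
gripper_width: 85.4
```

Call:
jog_arm(commands=[[-0.002, 0.003, 0.045, 0], [-0.002, 0.003, 0.04, 0], [0, 0.003, 0.03, 0], [0, 0, 0.01, 0]])

```text
time: 26.25
position: [60.8, 326.8, 234.9]
eef_rot: [-0.194, -0.624, 0.339, 0.676]
wrist_force: [0.2, 0.5, -0.5]
gripper_width: 85.3
```

```bash
python3 st.py
```

```text
26.25 j [1.378 0.372 0.006 1.982 0.01  0.024] p [ 60.8 326.8 234.9] r 332.4 phi 2.348
x [-0.145 -0.686 -0.713] tilt 44.52 az -1.779 z [-0.976  0.216 -0.01 ] y [-0.161 -0.695  0.701] F [ 0.2  0.5 -0.5] w 85.3
can axis [ 0.007  0.023 -1.   ] az 1.285 from down 1.4
```

Call:
jog_arm(commands=[[-0.01, 0.008, 0.002, 0], [-0.02, 0.012, 0.002, 0], [-0.03, 0.015, 0.002, 0], [-0.04, 0.01, 0.002, 0], [-0.045, 0.005, 0.002, 0]])

```text
time: 26.75
position: [58.2, 355.0, 271.8]
eef_rot: [-0.16, -0.638, 0.311, 0.686]
wrist_force: [-0.1, 0.4, 1.0]
gripper_width: 85.1
```

Call:
jog_arm(commands=[[-0.048, 0.003, 0, 0], [-0.048, 0.003, 0, 0], [-0.048, 0.003, 0, 0], [-0.048, 0.003, 0, 0], [-0.048, 0.003, 0, 0]])

```text
time: 27.25
position: [72.4, 419.0, 303.3]
eef_rot: [-0.102, -0.659, 0.259, 0.699]
wrist_force: [-0.3, 0.7, 0.5]
gripper_width: 85.6
```

```bash
python3 st.py
```

```text
27.25 j [1.385 0.364 0.296 2.021 0.021 0.038] p [ 72.4 419.  303.3] r 425.2 phi 2.09
x [-0.112 -0.484 -0.868] tilt 29.76 az -1.798 z [-0.974  0.227 -0.001] y [-0.197 -0.845  0.496] F [-0.3  0.7  0.5] w 85.6
can axis [ 0.056  0.272 -0.961] az 1.368 from down 16.1
```

Call:
jog_arm(commands=[[-0.048, 0, 0.003, 0], [-0.048, 0, 0.003, 0], [-0.048, 0, 0.003, 0], [-0.048, 0, 0.003, 0], [-0.048, 0, 0.003, 0]])

```text
time: 27.75
position: [69.0, 466.9, 353.5]
eef_rot: [-0.039, -0.675, 0.2, 0.709]
wrist_force: [0.1, 0.5, -0.9]
gripper_width: 85.7
```

Call:
jog_arm(commands=[[-0.048, -0.005, 0.003, 0], [-0.048, -0.005, 0.003, 0], [-0.047, -0.008, 0.003, 0], [-0.047, -0.008, 0.003, 0], [-0.046, -0.01, 0.003, 0]])

```text
time: 28.25
position: [68.0, 512.8, 411.9]
eef_rot: [0.026, -0.685, 0.138, 0.715]
wrist_force: [-0.7, 0.4, 0.1]
gripper_width: 85.7
```

Call:
jog_arm(commands=[[-0.046, -0.012, 0, 0], [-0.046, -0.012, 0, 0], [-0.046, -0.014, 0, 0], [-0.046, -0.014, 0, 0], [-0.046, -0.014, 0, 0]])

```text
time: 28.75
position: [83.0, 544.9, 478.5]
eef_rot: [0.093, -0.69, 0.075, 0.714]
wrist_force: [0.1, 0.2, -0.9]
gripper_width: 85.5
```

```bash
python3 st.py
```

```text
28.75 j [1.4   0.337 0.81  2.021 0.036 0.068] p [ 83.  544.9 478.5] r 551.2 phi 1.547
x [-0.032  0.029 -0.999] tilt 2.48 az 2.401 z [-0.971  0.235  0.038] y [-0.236 -0.972 -0.021] F [ 0.1  0.2 -0.9] w 85.5
can axis [ 0.139  0.72  -0.68 ] az 1.38 from down 47.1
```

Call:
jog_arm(commands=[[-0.044, -0.018, 0.002, 0], [-0.044, -0.018, 0.002, 0], [-0.043, -0.02, 0, 0], [-0.042, -0.022, 0, 0], [-0.042, -0.022, 0, 0]])

```text
time: 29.25
position: [95.0, 571.0, 548.2]
eef_rot: [0.158, -0.689, 0.011, 0.708]
wrist_force: [0.1, 0.0, 0.4]
gripper_width: 85.5
```

Call:
jog_arm(commands=[[-0.04, -0.024, 0, 0], [-0.04, -0.024, 0, 0], [-0.04, -0.025, 0, 0], [-0.038, -0.026, 0, 0], [-0.038, -0.027, 0, 0]])

```text
time: 29.75
position: [109.5, 583.4, 618.2]
eef_rot: [0.22, -0.683, -0.05, 0.695]
wrist_force: [-0.6, 0.4, -0.0]
gripper_width: 85.4
```

Call:
jog_arm(commands=[[-0.038, -0.027, 0, 0], [-0.038, -0.027, 0, 0], [-0.037, -0.028, 0, 0], [-0.036, -0.028, 0, 0], [-0.036, -0.028, 0, 0]])

```text
time: 30.25
position: [119.0, 572.4, 689.7]
eef_rot: [0.277, -0.673, -0.109, 0.677]
wrist_force: [0.3, 0.5, -0.1]
gripper_width: 85.6
```

```bash
python3 st.py
```

```text
30.25 j [1.333 0.338 1.338 2.021 0.064 0.029] p [119.  572.4 689.7] r 584.7 phi 1.021
x [ 0.06   0.522 -0.851] tilt 31.67 az 1.456 z [-0.972  0.226  0.07 ] y [-0.229 -0.823 -0.52 ] F [ 0.3  0.5 -0.1] w 85.6
can axis [ 0.198  0.956 -0.218] az 1.366 from down 77.4
```

Call:
jog_arm(commands=[[-0.036, -0.028, 0.006, 0], [-0.036, -0.028, 0.006, 0], [-0.036, -0.028, 0.006, 0], [-0.035, -0.028, 0.006, 0], [-0.035, -0.028, 0.006, 0]])

```text
time: 30.75
position: [91.8, 513.6, 752.6]
eef_rot: [0.314, -0.663, -0.149, 0.663]
wrist_force: [-0.5, -0.3, 0.4]
gripper_width: 85.4
```

```bash
python3 st.py
```

```text
30.75 j [1.365 0.23  1.345 2.021 0.051 0.061] p [ 91.8 513.6 752.6] r 521.8 phi 0.905
x [ 0.076  0.614 -0.786] tilt 38.23 az 1.448 z [-0.972  0.22   0.078] y [-0.22  -0.758 -0.614] F [-0.5 -0.3  0.4] w 85.4
can axis [ 0.203  0.973 -0.105] az 1.365 from down 84.0
```

Call:
jog_arm(commands=[[-0.035, -0.03, 0.006, 0], [-0.035, -0.03, 0.006, 0], [-0.035, -0.03, 0.004, 0], [-0.03, -0.028, 0.002, 0], [0, 0, 0, -6.5]])

```text
time: 31.25
position: [79.3, 461.9, 794.3]
eef_rot: [-0.303, 0.672, 0.215, -0.641]
wrist_force: [-0.8, 0.7, -0.6]
gripper_width: 85.2
```

```bash
python3 st.py 540 -250 400
```

```text
31.25 j [ 1.367  0.146  1.346  2.021  0.053 -0.049] p [ 79.3 461.9 794.3] r 468.6 phi 0.821
x [ 0.086  0.677 -0.731] tilt 43.04 az 1.445 z [-0.991  0.131  0.006] y [-0.1   -0.724 -0.683] F [-0.8  0.7 -0.6] w 85.2
total [-0.1544  0.7385 -0.5525] rows 20 each [-0.0077  0.0369 -0.0276]
can axis [ 0.123  0.992 -0.019] az 1.447 from down 88.9
```

```bash
python3 - <<'E'
from h import *
import pickle
S,T,o=pickle.load(open("m.pkl","rb"))
for uv in((625,225),(625,330),(455,205),(470,100),(580,208)):
    print(uv,[ray(T,uv,z).round(0).tolist() for z in(0,150,300)])
E
cp pics/wrist4.png /tmp/; python3 -c "
import cv2;i=cv2.imread('pics/wrist4.png');cv2.imwrite('pics/wz.png',cv2.resize(i[0:200,0:400],None,fx=2,fy=2))"
```

```text
(625, 225) [[699.0, -660.0, 0.0], [656.0, -587.0, 150.0], [612.0, -514.0, 300.0]]
(625, 330) [[476.0, -658.0, 0.0], [459.0, -585.0, 150.0], [442.0, -512.0, 300.0]]
(455, 205) [[709.0, -297.0, -0.0], [664.0, -267.0, 150.0], [620.0, -236.0, 300.0]]
(470, 100) [[955.0, -319.0, 0.0], [881.0, -286.0, 150.0], [808.0, -253.0, 300.0]]
(580, 208) [[728.0, -565.0, 0.0], [681.0, -503.0, 150.0], [634.0, -440.0, 300.0]]
```

View pics/wz.png

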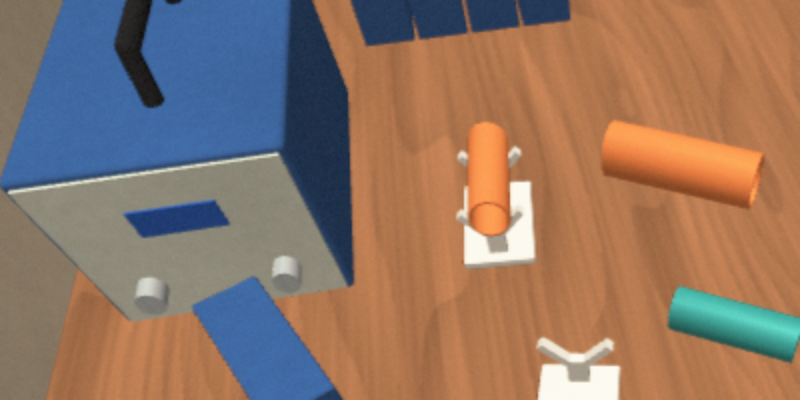

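```bash
python3 st.py 540 -400 300|grep total
```

```text
total [-0.1829  0.9154 -0.5727] rows 23 each [-0.008   0.0398 -0.0249]
```

Call:
jog_arm(commands=[[-0.002, 0.01, -0.007, 0], [-0.004, 0.02, -0.015, 0], [-0.005, 0.03, -0.02, 0], [-0.006, 0.04, -0.025, 0], [-0.006, 0.04, -0.025, 0]])

```text
time: 31.75
position: [151.3, 338.5, 715.7]
eef_rot: [-0.302, 0.672, 0.214, -0.642]
wrist_force: [-0.4, -0.4, 0.5]
gripper_width: 85.7
```

Call:
jog_arm(commands=[[-0.006, 0.04, -0.025, 0], [-0.006, 0.04, -0.025, 0], [-0.006, 0.04, -0.025, 0], [-0.006, 0.04, -0.025, 0], [-0.006, 0.04, -0.025, 0]])

```text
time: 32.25
position: [239.5, 201.8, 613.3]
eef_rot: [-0.297, 0.678, 0.208, -0.639]
wrist_force: [0.3, 0.5, 0.1]
gripper_width: 85.5
```

```bash
python3 st.py 540 -400 260
```

```text
32.25 j [ 0.029 -0.262  0.344  2.021  0.719 -1.347] p [239.5 201.8 613.3] r 313.2 phi 1.415
x [ 0.097  0.662 -0.743] tilt 41.98 az 1.425 z [-0.99   0.138 -0.006] y [-0.099 -0.737 -0.669] F [0.3 0.5 0.1] w 85.5
total [-0.1064  0.6501 -0.3785] rows 16 each [-0.0067  0.0406 -0.0237]
can axis [ 0.13   0.991 -0.037] az 1.44 from down 87.9
```

```bash
python3 st.py 440 30 400|grep total
```

```text
total [ 0.0644  0.2495 -0.2209] rows 8 each [ 0.008   0.0312 -0.0276]
```

Call:
jog_arm(commands=[[0.008, 0.031, -0.028, 0], [0.008, 0.031, -0.028, 0], [0.008, 0.031, -0.028, 0], [0.008, 0.031, -0.028, 0], [0.008, 0.031, -0.028, 0]])

```text
time: 32.75
position: [366.5, 94.9, 478.8]
eef_rot: [-0.297, 0.677, 0.207, -0.641]
wrist_force: [1.1, 0.9, 1.1]
gripper_width: 85.5
```

Call:
jog_arm(commands=[[0.008, 0.031, -0.028, 0], [0.008, 0.031, -0.028, 0], [0.008, 0.031, -0.028, 0]])

```text
time: 33.05
position: [442.6, 30.9, 399.0]
eef_rot: [-0.297, 0.677, 0.207, -0.641]
wrist_force: [0.5, 0.6, 1.1]
gripper_width: 85.4
```

```bash
python3 st.py 570 -400 200
```

```text
33.05 j [-0.377  0.052  0.074  1.801  0.706 -1.888] p [442.6  30.9 399. ] r 443.7 phi 1.778
x [ 0.093  0.661 -0.744] tilt 41.88 az 1.431 z [-0.991  0.137 -0.002] y [-0.101 -0.738 -0.668] F [0.5 0.6 1.1] w 85.4
total [-0.1248  0.4379 -0.1848] rows 11 each [-0.0113  0.0398 -0.0168]
can axis [ 0.129  0.991 -0.039] az 1.441 from down 87.8
```

Call:
jog_arm(commands=[[-0.011, 0.04, -0.017, 0], [-0.011, 0.04, -0.017, 0], [-0.011, 0.04, -0.017, 0], [-0.011, 0.04, -0.017, 0], [-0.011, 0.04, -0.017, 0]])

```text
time: 33.55
position: [501.1, -165.3, 306.9]
eef_rot: [-0.297, 0.677, 0.207, -0.641]
wrist_force: [1.7, -0.2, 1.0]
gripper_width: 85.6
```

Call:
jog_arm(commands=[[-0.011, 0.04, -0.017, 0], [-0.011, 0.04, -0.017, 0], [-0.011, 0.04, -0.017, 0], [-0.011, 0.035, -0.015, 0], [-0.01, 0.03, -0.01, 0]])

```text
time: 34.05
position: [552.8, -348.0, 222.6]
eef_rot: [-0.298, 0.677, 0.207, -0.641]
wrist_force: [0.4, -0.2, -0.1]
gripper_width: 85.2
```

```bash
python3 st.py 582.5 -416 130;python3 - <<'E'
from h import *
from plant import get_image
p=get_image("wrist");im=p["img"][:,:,::-1].copy()
c=np.array([593.2,-334.95,50]);d=np.array([.114,.993,0])
for P in can_parts([593.2,-334.95,1.457]): cv2.polylines(im,[cv2.convexHull(proj(p,P).round().astype(np.int32))],True,(255,255,255),1)
cv2.imwrite("pics/w6.png",im)
E
```

```text
34.05 j [-0.802  0.776  0.709  2.009  0.555 -2.383] p [ 552.8 -348.   222.6] r 653.2 phi 2.076
x [ 0.093  0.662 -0.744] tilt 41.93 az 1.432 z [-0.991  0.137 -0.001] y [-0.101 -0.737 -0.668] F [ 0.4 -0.2 -0.1] w 85.2
total [ 0.0266  0.109  -0.0386] rows 3 each [ 0.0089  0.0363 -0.0129]
can axis [ 0.129  0.991 -0.038] az 1.441 from down 87.8
```

View pics/w6.png

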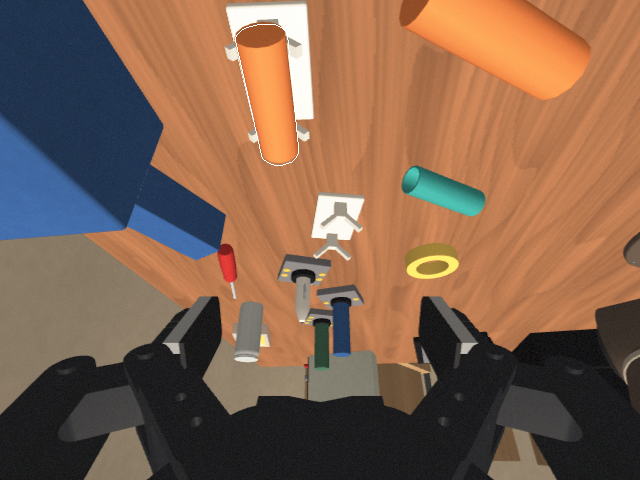

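Call:
jog_arm(commands=[[0.006, 0.025, -0.008, 0], [0.009, 0.036, -0.013, 0], [0.009, 0.036, -0.014, 0], [0.002, 0.012, -0.004, 0], [0, 0, 0, 0]])

```text
time: 34.6
position: [582.3, -415.4, 128.5]
eef_rot: [-0.299, 0.675, 0.207, -0.642]
wrist_force: [-0.6, 0.7, -0.3]
gripper_width: 85.1
```

```bash
python3 st.py 594 -331 34.5
```

```text
34.6 j [-0.833  0.989  0.903  2.01   0.539 -2.414] p [ 582.3 -415.4  128.5] r 715.3 phi 2.096
x [ 0.091  0.664 -0.742] tilt 42.06 az 1.435 z [-0.99   0.138  0.002] y [-0.103 -0.735 -0.67 ] F [-0.6  0.7 -0.3] w 85.1
total [ 1.269e-01 -2.000e-04 -1.000e-04] rows 3 each [ 0.0423 -0.0001 -0.    ]
can axis [ 0.129  0.991 -0.036] az 1.441 from down 88.0
```

Call:
jog_arm(commands=[[0.03, 0, 0, 0], [0.035, 0, 0, 0], [0.032, 0, 0, 0], [0.03, 0, 0, 0], [0, 0, 0, 0]])

```text
time: 35.1
position: [593.5, -326.6, 37.0]
eef_rot: [-0.297, 0.675, 0.209, -0.642]
wrist_force: [0.7, -0.1, -0.9]
gripper_width: 85.5
```

```bash
python3 st.py 594 -331 34.5
```

```text
35.1 j [-0.744  0.838  0.419  1.629  0.58  -2.326] p [ 593.5 -326.6   37. ] r 677.5 phi 2.049
x [ 0.088  0.664 -0.743] tilt 42.03 az 1.438 z [-0.991  0.134  0.001] y [-0.1   -0.736 -0.669] F [ 0.7 -0.1 -0.9] w 85.5
total [-0.001   0.0048 -0.0011] rows 1 each [-0.001   0.0048 -0.0011]
can axis [ 0.126  0.991 -0.036] az 1.445 from down 87.9
```

Call:
jog_arm(commands=[[0, 0.003, -0.001, 0], [0, 0, 0, 0]])

```text
time: 35.3
position: [595.8, -334.2, 38.0]
eef_rot: [-0.296, 0.678, 0.207, -0.64]
wrist_force: [-0.0, -0.6, 0.6]
gripper_width: 85.3
```

Call:
jog_arm(commands=[[0, 0, 0, 0], [0, 0, 0, 0], [0, 0, 0, 0], [0, 0, 0, 0], [0, 0, 0, 0]], fingers=0, newtons=100)

```text
time: 35.8
position: [594.0, -333.6, 37.1]
eef_rot: [-0.297, 0.676, 0.207, -0.642]
wrist_force: [-7.8, -2.9, 5.8]
gripper_width: 31.2
```

```bash
python3 st.py 594 -331 34.5;python3 - <<'E'
from h import *
from plant import get_image
p=get_image("wrist");cv2.imwrite("pics/w7.png",p["img"][:,:,::-1])
E
```

```text
35.8 j [-0.75   0.846  0.435  1.636  0.577 -2.328] p [ 594.  -333.6   37.1] r 681.2 phi 2.047
x [ 0.091  0.661 -0.745] tilt 41.83 az 1.434 z [-0.991  0.136 -0.   ] y [-0.101 -0.738 -0.667] F [-7.8 -2.9  5.8] w 31.2
total [ 0.0036 -0.0002  0.0003] rows 1 each [ 0.0036 -0.0002  0.0003]
can axis [ 0.128  0.991 -0.04 ] az 1.442 from down 87.7
```

View pics/w7.png

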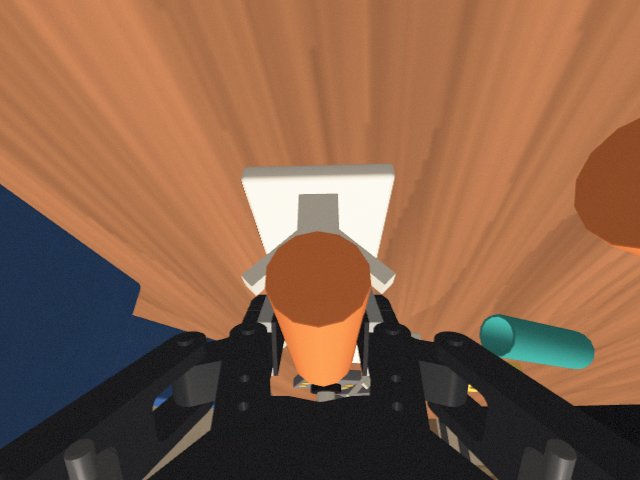

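```bash
sed -i 's/\[.696,-.718,.008\]/[.667,-.745,0]/' st.py; sed -i 's/\[.696,-.718,.008\]/[.667,-.745,0]/; s/-11.1,-8.8,.7/-10.5,-7.6,.6/' chk.py; python3 rel.py -230 0 110
```

```text
[-0.1029 -0.05    0.2278]
```

Call:
jog_arm(commands=[[-0.007, -0.006, 0, 0], [-0.015, -0.013, 0, 0], [-0.02, -0.018, 0, 0], [-0.015, -0.012, 0.01, 0], [-0.01, -0.005, 0.02, 0]])

```text
time: 36.35
position: [565.4, -333.2, 124.0]
eef_rot: [-0.296, 0.678, 0.207, -0.64]
wrist_force: [0.4, 0.2, 0.0]
gripper_width: 31.1
```

```bash
python3 st.py 350 -320 230;python3 - <<'E'
from h import *
from plant import get_image
p=get_image("wrist");cv2.imwrite("pics/w8.png",p["img"][:,:,::-1])
E
```

```text
36.35 j [-0.776  0.765  0.477  1.771  0.566 -2.358] p [ 565.4 -333.2  124. ] r 656.3 phi 2.059
x [ 0.094  0.66  -0.746] tilt 41.79 az 1.43 z [-0.991  0.135 -0.005] y [-0.097 -0.739 -0.666] F [0.4 0.2 0. ] w 31.1
total [-0.0905 -0.0594  0.2147] rows 6 each [-0.0151 -0.0099  0.0358]
can axis [ 0.135  0.991 -0.001] az 1.435 from down 90.0
```

View pics/w8.png

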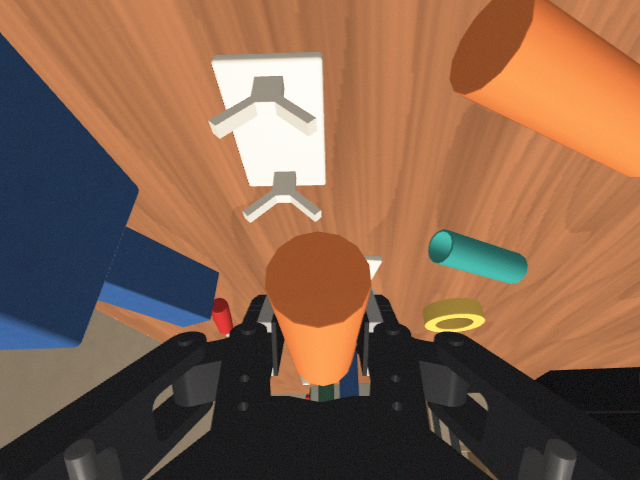

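Orange can held at image (318,280), cradle empty. Move on to the right side.

Call:
jog_arm(commands=[[-0.014, -0.008, 0.037, 0], [-0.014, -0.008, 0.037, 0], [-0.014, -0.008, 0.037, 0], [-0.014, -0.008, 0.037, 0], [-0.014, -0.008, 0.037, 0]])

```text
time: 36.9
position: [377.2, -324.4, 201.4]
eef_rot: [-0.297, 0.677, 0.207, -0.641]
wrist_force: [-0.1, 0.6, -1.6]
gripper_width: 31.3
```

```bash
python3 st.py 100 -340 245
```

```text
36.9 j [-0.978  0.5    0.183  1.842  0.462 -2.556] p [ 377.2 -324.4  201.4] r 497.5 phi 2.159
x [ 0.093  0.661 -0.745] tilt 41.86 az 1.431 z [-0.991  0.136 -0.002] y [-0.1   -0.738 -0.667] F [-0.1  0.6 -1.6] w 31.3
total [-0.0685  0.0101  0.2724] rows 6 each [-0.0114  0.0017  0.0454]
can axis [0.136 0.991 0.   ] az 1.434 from down 90.0
```

Call:
jog_arm(commands=[[-0.011, 0.002, 0.045, 0], [-0.011, 0.002, 0.045, 0], [-0.011, 0.002, 0.045, 0], [-0.011, 0.002, 0.045, 0], [-0.011, 0.002, 0.045, 0]])

```text
time: 37.4
position: [148.1, -337.3, 235.0]
eef_rot: [-0.297, 0.677, 0.207, -0.641]
wrist_force: [0.4, -1.0, 0.0]
gripper_width: 31.2
```

```bash
python3 st.py -15 -335 245
```

```text
37.4 j [-1.348  0.362  0.031  1.936  0.239 -2.87 ] p [ 148.1 -337.3  235. ] r 368.4 phi 2.268
x [ 0.093  0.661 -0.745] tilt 41.84 az 1.431 z [-0.991  0.136 -0.003] y [-0.1   -0.738 -0.667] F [ 0.4 -1.   0. ] w 31.2
total [-0.0211  0.0079  0.1618] rows 4 each [-0.0053  0.002   0.0405]
can axis [0.136 0.991 0.   ] az 1.434 from down 90.0
```

Then start the tilt upward.

Call:
jog_arm(commands=[[-0.005, 0.002, 0.045, 0], [-0.005, 0.002, 0.045, 0], [-0.005, 0.002, 0.04, 0], [-0.005, 0.002, 0.025, 0], [-0.015, -0.012, 0.01, 0]])

```text
time: 37.9
position: [-18.3, -334.8, 262.0]
eef_rot: [-0.299, 0.677, 0.207, -0.64]
wrist_force: [0.8, -0.6, -1.1]
gripper_width: 31.1
```

Call:
jog_arm(commands=[[-0.025, -0.02, 0, 0], [-0.035, -0.02, 0, 0], [-0.04, -0.015, 0, 0], [-0.045, -0.005, 0, 0], [-0.048, -0.005, 0, 0]])

```text
time: 38.4
position: [-18.7, -362.0, 298.5]
eef_rot: [-0.253, 0.692, 0.16, -0.657]
wrist_force: [0.3, 0.5, -0.9]
gripper_width: 31.1
```

```bash
python3 st.py
```

```text
38.4 j [-1.654  0.291  0.145  2.02   0.039 -3.099] p [ -18.7 -362.   298.5] r 362.5 phi 2.165
x [ 0.085  0.554 -0.828] tilt 34.12 az 1.419 z [-0.99   0.139 -0.008] y [-0.111 -0.821 -0.561] F [ 0.3  0.5 -0.9] w 31.1
can axis [ 0.139  0.981 -0.134] az 1.43 from down 82.3
```

Call:
jog_arm(commands=[[-0.048, -0.004, 0, 0], [-0.048, -0.004, 0, 0], [-0.048, -0.003, 0, 0], [-0.048, -0.002, 0, 0], [-0.048, 0, 0, 0]])

```text
time: 38.9
position: [-27.8, -421.5, 337.3]
eef_rot: [-0.198, 0.705, 0.101, -0.673]
wrist_force: [-0.4, 1.7, -1.1]
gripper_width: 31.6
```

Call:
jog_arm(commands=[[-0.048, 0, 0, 0], [-0.048, 0, 0, 0], [-0.048, 0, 0, 0], [-0.048, 0.003, 0, 0], [-0.048, 0.005, 0, 0]])

```text
time: 39.4
position: [-36.7, -465.5, 391.2]
eef_rot: [-0.138, 0.715, 0.037, -0.685]
wrist_force: [-0.1, -0.8, -0.4]
gripper_width: 31.1
```

```bash
python3 st.py
```

```text
39.4 j [-1.671  0.286  0.485  2.02   0.035 -3.103] p [ -36.7 -465.5  391.2] r 466.9 phi 1.82
x [ 0.059  0.242 -0.968] tilt 14.44 az 1.331 z [-0.989  0.146 -0.024] y [-0.136 -0.959 -0.248] F [-0.1 -0.8 -0.4] w 31.1
can axis [ 0.141  0.876 -0.461] az 1.412 from down 62.5
```

Call:
jog_arm(commands=[[-0.047, 0.008, 0, 0], [-0.047, 0.008, 0, 0], [-0.046, 0.01, 0, 0], [-0.046, 0.012, 0, 0], [-0.046, 0.012, 0, 0]])

```text
time: 39.9
position: [-47.5, -511.1, 450.6]
eef_rot: [-0.076, 0.718, -0.027, -0.692]
wrist_force: [-0.2, -0.4, -1.1]
gripper_width: 30.8
```

Call:
jog_arm(commands=[[-0.046, 0.014, 0, 0], [-0.046, 0.015, 0, 0], [-0.045, 0.017, 0, 0], [-0.044, 0.018, 0, 0], [-0.043, 0.019, 0, 0]])

```text
time: 40.4
position: [-58.4, -547.0, 517.8]
eef_rot: [-0.012, 0.715, -0.094, -0.693]
wrist_force: [-0.6, 0.4, -0.7]
gripper_width: 30.8
```

Call:
jog_arm(commands=[[-0.042, 0.021, 0, 0], [-0.042, 0.021, 0, 0], [-0.041, 0.022, 0, 0], [-0.04, 0.023, 0, 0], [-0.04, 0.024, 0, 0]])

```text
time: 40.9
position: [-68.5, -570.5, 586.7]
eef_rot: [0.05, 0.705, -0.157, -0.69]
wrist_force: [0.1, -0.1, -0.9]
gripper_width: 31.2
```

```bash
python3 st.py
```

```text
40.9 j [-1.711  0.322  1.063  2.02   0.04  -3.123] p [ -68.5 -570.5  586.7] r 574.6 phi 1.279
x [-0.    -0.291 -0.957] tilt 16.89 az -1.572 z [-0.988  0.146 -0.044] y [-0.152 -0.946  0.287] F [ 0.1 -0.1 -0.9] w 31.2
can axis [ 0.113  0.511 -0.852] az 1.352 from down 31.5
```

Call:
jog_arm(commands=[[-0.039, 0.025, -0.003, 0], [-0.039, 0.025, -0.003, 0], [-0.038, 0.026, -0.003, 0], [-0.038, 0.027, -0.003, 0], [-0.038, 0.027, -0.003, 0]])

```text
time: 41.4
position: [-62.6, -575.9, 658.1]
eef_rot: [0.11, 0.691, -0.218, -0.68]
wrist_force: [-0.3, -0.3, -1.0]
gripper_width: 31.0
```

Call:
jog_arm(commands=[[-0.037, 0.028, -0.003, 0], [-0.037, 0.028, -0.003, 0], [-0.036, 0.028, -0.003, 0], [-0.036, 0.028, -0.003, 0], [-0.036, 0.028, -0.003, 0]])

```text
time: 41.9
position: [-56.3, -547.7, 726.4]
eef_rot: [0.161, 0.676, -0.268, -0.667]
wrist_force: [0.5, -0.2, -0.7]
gripper_width: 31.1
```

```bash
python3 st.py
```

```text
41.9 j [-1.693  0.278  1.345  2.02   0.036 -3.093] p [ -56.3 -547.7  726.4] r 550.6 phi 0.954
x [-0.034 -0.578 -0.815] tilt 35.4 az -1.63 z [-0.988  0.14  -0.058] y [-0.147 -0.804  0.576] F [ 0.5 -0.2 -0.7] w 31.1
can axis [ 0.087  0.213 -0.973] az 1.184 from down 13.3
```

Call:
jog_arm(commands=[[-0.036, 0.029, -0.002, 0], [-0.036, 0.029, -0.002, 0], [-0.036, 0.03, -0.002, 0], [-0.036, 0.03, -0.002, 0], [-0.036, 0.03, -0.002, 0]])

```text
time: 42.4
position: [-52.6, -478.6, 784.8]
eef_rot: [0.2, 0.662, -0.306, -0.654]
wrist_force: [-0.9, -0.4, -0.6]
gripper_width: 31.5
```

Call:
jog_arm(commands=[[-0.035, 0.032, -0.002, 0], [-0.035, 0.033, -0.002, 0], [-0.035, 0.033, -0.002, 0]])

```text
time: 42.7
position: [-51.0, -438.0, 813.6]
eef_rot: [0.221, 0.654, -0.326, -0.646]
wrist_force: [-0.6, -1.1, -1.2]
gripper_width: 30.9
```

```bash
python3 st.py; python3 - <<'E'
import json,numpy as np
from scipy.spatial.transform import Rotation as R
j,p,M=json.loads(open('log.txt').readlines()[-1]);M=np.array(M)
for d in(0,-4,-6,-7,-8):
    N=M@R.from_euler('x',d,degrees=True).as_matrix();print(d,(N@[.667,-.745,0]).round(3))
E
```

```text
42.7 j [-1.733  0.104  1.345  2.02   0.07  -3.114] p [ -51.  -438.   813.6] r 441.0 phi 0.779
x [-0.046 -0.712 -0.701] tilt 45.5 az -1.636 z [-0.989  0.131 -0.068] y [-0.141 -0.69   0.71 ] F [-0.6 -1.1 -1.2] w 30.9
can axis [ 0.074  0.039 -0.996] az 0.489 from down 4.8
0 [ 0.074  0.039 -0.996]
-4 [ 0.022  0.045 -0.999]
-6 [-0.004  0.047 -0.999]
-7 [-0.017  0.047 -0.999]
-8 [-0.03   0.048 -0.998]
```

Call:
jog_arm(commands=[[-0.035, 0.034, -0.003, 0], [-0.035, 0.035, -0.003, 0], [-0.03, 0.03, -0.003, 0]])

```text
time: 43.0
position: [-47.4, -397.9, 838.8]
eef_rot: [0.241, 0.646, -0.345, -0.637]
wrist_force: [-0.1, -0.7, -0.9]
gripper_width: 30.8
```

```bash
python3 st.py 250 -330 550
```

```text
43.0 j [-1.758  0.045  1.345  2.02   0.093 -3.126] p [ -47.4 -397.9  838.8] r 400.8 phi 0.72
x [-0.048 -0.753 -0.657] tilt 48.97 az -1.635 z [-0.989  0.127 -0.073] y [-0.138 -0.646  0.751] F [-0.1 -0.7 -0.9] w 30.8
total [ 0.1241 -0.3017 -0.2646] rows 9 each [ 0.0138 -0.0335 -0.0294]
can axis [ 0.071 -0.021 -0.997] az -0.287 from down 4.3
```

Call:
jog_arm(commands=[[0.005, -0.013, -0.011, 0], [0.009, -0.022, -0.02, 0], [0.013, -0.033, -0.029, 0], [0.013, -0.033, -0.029, 0], [0.013, -0.033, -0.029, 0]])

```text
time: 43.5
position: [65.2, -371.5, 732.5]
eef_rot: [0.239, 0.647, -0.344, -0.637]
wrist_force: [-0.4, -1.6, 0.1]
gripper_width: 31.0
```

Call:
jog_arm(commands=[[0.013, -0.033, -0.029, 0], [0.013, -0.033, -0.029, 0], [0.013, -0.033, -0.029, 0], [0.013, -0.033, -0.029, 0], [0.013, -0.033, -0.029, 0]])

```text
time: 44.0
position: [227.4, -332.3, 578.4]
eef_rot: [0.239, 0.648, -0.342, -0.637]
wrist_force: [-0.6, 0.1, -0.9]
gripper_width: 31.2
```

```bash
python3 st.py 500 -100 360
```

```text
44.0 j [-0.433 -0.318  0.118  1.618 -0.773 -2.003] p [ 227.4 -332.3  578.4] r 402.7 phi 1.181
x [-0.046 -0.748 -0.662] tilt 48.52 az -1.632 z [-0.989  0.126 -0.074] y [-0.139 -0.652  0.746] F [-0.6  0.1 -0.9] w 31.2
total [-0.0416 -0.3521 -0.2242] rows 9 each [-0.0046 -0.0391 -0.0249]
can axis [ 0.073 -0.013 -0.997] az -0.178 from down 4.3
```

Call:
jog_arm(commands=[[-0.005, -0.039, -0.025, 0], [-0.005, -0.039, -0.025, 0], [-0.005, -0.039, -0.025, 0], [-0.005, -0.039, -0.025, 0], [-0.005, -0.039, -0.025, 0]])

```text
time: 44.5
position: [379.2, -202.2, 458.7]
eef_rot: [0.238, 0.648, -0.342, -0.638]
wrist_force: [-0.0, -0.9, 1.3]
gripper_width: 31.1
```

Call:
jog_arm(commands=[[-0.005, -0.039, -0.025, 0], [-0.005, -0.039, -0.025, 0], [-0.005, -0.035, -0.022, 0], [0, 0, 0, -5.7]])

```text
time: 44.9
position: [468.6, -125.6, 385.5]
eef_rot: [-0.273, -0.632, 0.308, 0.657]
wrist_force: [-1.4, 0.7, -0.8]
gripper_width: 31.3
```

```bash
python3 st.py 632 10 230
```

```text
44.9 j [ 0.194  0.151  0.095  1.801 -0.808 -1.199] p [ 468.6 -125.6  385.5] r 485.1 phi 1.857
x [-0.052 -0.747 -0.663] tilt 48.51 az -1.64 z [-0.998  0.059  0.011] y [-0.031 -0.662  0.749] F [-1.4  0.7 -0.8] w 31.3
total [-0.0067 -0.2113 -0.1568] rows 6 each [-0.0011 -0.0352 -0.0261]
can axis [-0.011 -0.005 -1.   ] az -2.692 from down 0.9
```

Call:
jog_arm(commands=[[-0.001, -0.035, -0.026, 0], [-0.001, -0.035, -0.026, 0], [-0.001, -0.035, -0.026, 0], [-0.001, -0.035, -0.026, 0], [-0.001, -0.035, -0.026, 0]])

```text
time: 45.4
position: [603.9, -15.9, 261.3]
eef_rot: [-0.27, -0.635, 0.31, 0.654]
wrist_force: [1.1, -0.2, -0.3]
gripper_width: 31.2
```

Call:
jog_arm(commands=[[-0.001, -0.025, -0.018, 0], [0, -0.008, -0.006, 0], [0, 0, 0, 0]])

```text
time: 45.7
position: [628.5, 4.6, 237.1]
eef_rot: [-0.271, -0.634, 0.31, 0.655]
wrist_force: [-0.3, -0.3, -0.0]
gripper_width: 30.8
```

```bash
python3 st.py;python3 chk.py pics/d1.png; python3 st.py
```

```text
45.7 j [ 0.337  0.564  0.336  1.761 -0.76  -1.004] p [628.5   4.6 237.1] r 628.5 phi 1.989
x [-0.05  -0.748 -0.662] tilt 48.55 az -1.637 z [-0.998  0.062  0.004] y [-0.038 -0.661  0.75 ] F [-0.3 -0.3 -0. ] w 30.8
can axis [-0.005 -0.006 -1.   ] az -2.21 from down 0.7
pred rim [628.5  17.2 188.3]
45.8 j [ 0.336  0.56   0.336  1.762 -0.761 -1.004] p [627.9   3.7 239.8] r 628.0 phi 1.986
x [-0.048 -0.747 -0.663] tilt 48.5 az -1.635 z [-0.998  0.063  0.001] y [-0.041 -0.661  0.749] F [-0.6  1.1 -0.5] w 31.2
can axis [-0.001 -0.006 -1.   ] az -1.82 from down 0.6
```

View pics/d1.png

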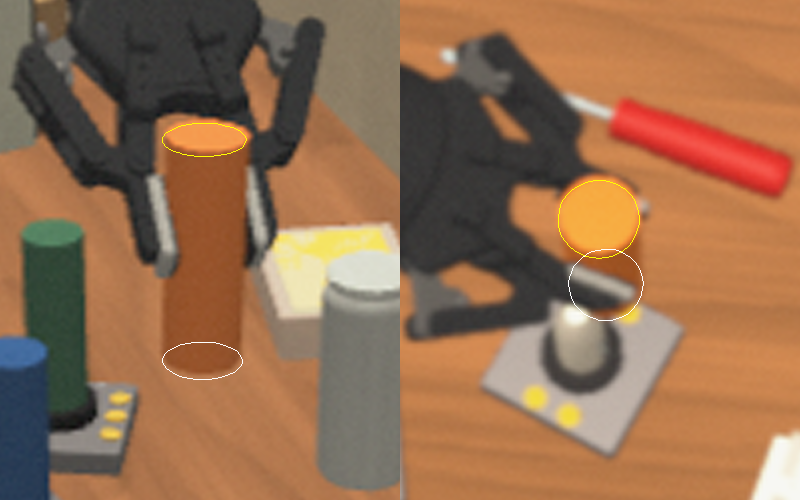

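```bash
python3 rel.py 8.3 18.7 -72;python3 rel.py 0 0 -10
```

```text
[ 0.0333 -0.0666 -0.0072]
[ 0.0066 -0.0075 -0.    ]
```

Call:
jog_arm(commands=[[0.006, -0.012, -0.001, 0], [0.01, -0.02, -0.002, 0], [0.01, -0.02, -0.002, 0], [0.007, -0.014, -0.002, 0], [0, 0, 0, 0]])

```text
time: 46.3
position: [635.6, 22.7, 165.7]
eef_rot: [-0.271, -0.634, 0.31, 0.655]
wrist_force: [-0.6, 0.8, -0.8]
gripper_width: 31.1
```

Call:
jog_arm(commands=[[0, 0, 0, 0]])

```text
time: 46.4
position: [636.2, 22.6, 168.2]
eef_rot: [-0.27, -0.635, 0.31, 0.654]
wrist_force: [0.1, -0.3, -0.1]
gripper_width: 30.9
```

```bash
python3 st.py;python3 chk.py pics/d2.png; python3 st.py
```

```text
46.4 j [ 0.358  0.613  0.262  1.655 -0.752 -0.977] p [636.2  22.6 168.2] r 636.6 phi 2.005
x [-0.048 -0.748 -0.662] tilt 48.52 az -1.635 z [-0.998  0.063  0.001] y [-0.04  -0.661  0.749] F [ 0.1 -0.3 -0.1] w 30.9
can axis [-0.002 -0.006 -1.   ] az -1.862 from down 0.6
pred rim [636.4  35.2 119.5]
46.5 j [ 0.358  0.612  0.264  1.655 -0.752 -0.977] p [636.6  22.6 168.9] r 637.0 phi 2.003
x [-0.047 -0.747 -0.663] tilt 48.48 az -1.634 z [-0.998  0.063 -0.   ] y [-0.042 -0.662  0.749] F [-0.2  0.  -0.8] w 31.6
can axis [-0.    -0.006 -1.   ] az -1.621 from down 0.6
```

View pics/d2.png

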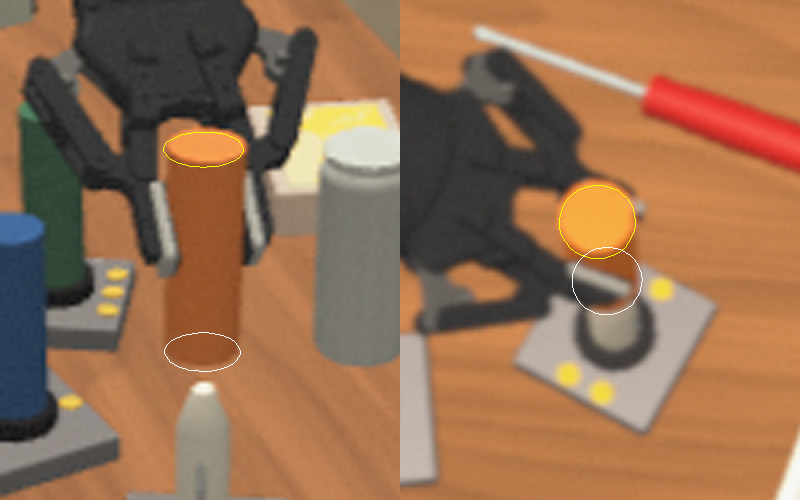

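Call:
jog_arm(commands=[[0.008, -0.008, 0, 0], [0.01, -0.012, 0, 0], [0.01, -0.012, 0, 0], [0.009, -0.01, 0, 0], [0, 0, 0, 0]])

```text
time: 47.0
position: [635.6, 22.3, 108.6]
eef_rot: [-0.271, -0.633, 0.311, 0.655]
wrist_force: [1.1, -2.4, -2.2]
gripper_width: 31.2
```

Call:
jog_arm(commands=[[0, 0, 0, 0]])

```text
time: 47.1
position: [636.1, 22.6, 110.8]
eef_rot: [-0.271, -0.634, 0.31, 0.654]
wrist_force: [0.5, -2.1, -1.6]
gripper_width: 31.0
```

```bash
python3 st.py;python3 chk.py pics/d3.png
```

```text
47.1 j [ 0.358  0.64   0.18   1.547 -0.752 -0.976] p [636.1  22.6 110.8] r 636.5 phi 2.007
x [-0.049 -0.748 -0.662] tilt 48.55 az -1.636 z [-0.998  0.063  0.003] y [-0.039 -0.661  0.75 ] F [ 0.5 -2.1 -1.6] w 31.0
can axis [-0.003 -0.007 -1.   ] az -2.049 from down 0.7
pred rim [636.1  35.2  62.1]
```

View pics/d3.png

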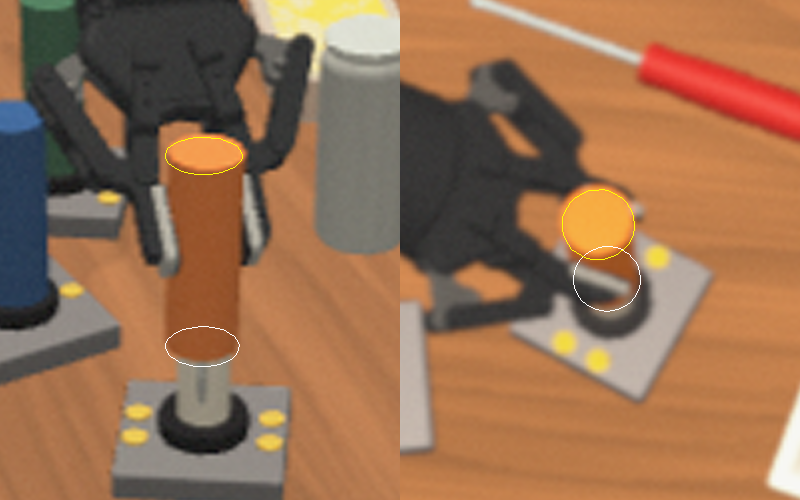

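On the peg, leaf visible below the rim. Press down in steps.

Call:
jog_arm(commands=[[0.004, -0.0045, 0, 0], [0.004, -0.0045, 0, 0], [0.004, -0.0045, 0, 0], [0, 0, 0, 0]])

```text
time: 47.6
position: [636.4, 22.7, 92.5]
eef_rot: [-0.27, -0.635, 0.311, 0.654]
wrist_force: [2.8, -5.2, -2.2]
gripper_width: 30.8
```

Call:
jog_arm(commands=[[0.004, -0.0045, 0, 0], [0.004, -0.0045, 0, 0], [0.002, -0.002, 0, 0], [0, 0, 0, 0]])

```text
time: 48.0
position: [636.2, 22.6, 77.6]
eef_rot: [-0.27, -0.635, 0.31, 0.654]
wrist_force: [2.7, -6.6, -0.6]
gripper_width: 31.4
```

Call:
jog_arm(commands=[[0.002, -0.0025, 0, 0], [0.001, -0.001, 0, 0], [0, 0, 0, 0]])

```text
time: 48.3
position: [636.2, 22.5, 73.6]
eef_rot: [-0.27, -0.635, 0.31, 0.654]
wrist_force: [2.2, -6.7, 3.4]
gripper_width: 31.0
```

```bash
python3 st.py;python3 chk.py pics/d4.png
```

```text
48.3 j [ 0.358  0.663  0.135  1.477 -0.752 -0.977] p [636.2  22.5  73.6] r 636.6 phi 2.005
x [-0.048 -0.748 -0.662] tilt 48.53 az -1.635 z [-0.998  0.063  0.002] y [-0.04  -0.661  0.749] F [ 2.2 -6.7  3.4] w 31.0
can axis [-0.002 -0.006 -1.   ] az -1.909 from down 0.7
pred rim [636.3  35.1  24.9]
```

View pics/d4.png

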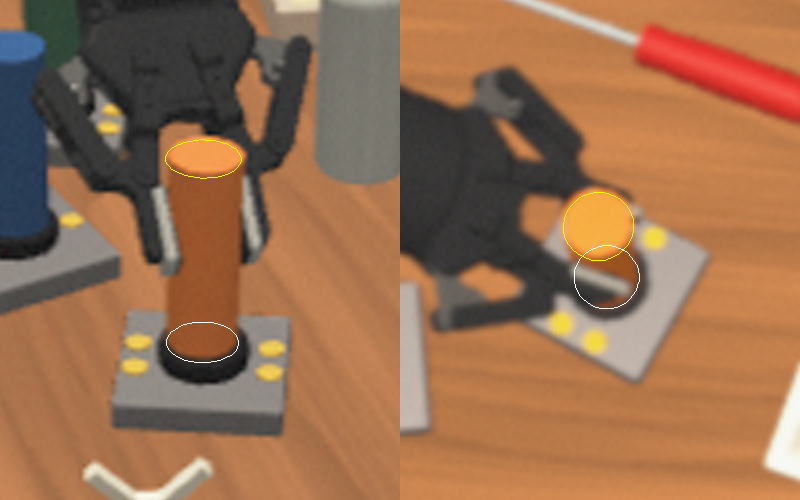

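Call:
jog_arm(commands=[[0.001, -0.001, 0, 0], [0.001, -0.001, 0, 0], [0, 0, 0, 0]])

```text
time: 48.7
position: [636.3, 22.4, 72.7]
eef_rot: [-0.271, -0.635, 0.311, 0.654]
wrist_force: [-1.6, -5.5, 11.9]
gripper_width: 30.9
```

Call:
jog_arm(commands=[[0.001, -0.001, 0, 0], [0.001, -0.001, 0, 0], [0, 0, 0, 0]])

```text
time: 49.0
position: [636.3, 22.2, 72.6]
eef_rot: [-0.272, -0.635, 0.311, 0.653]
wrist_force: [-5.9, -1.0, 24.1]
gripper_width: 30.7
```

Call:
jog_arm(commands=[[-0.001, 0.001, 0, 0], [0, 0, 0, 0], [0, 0, 0, 0], [0, 0, 0, 0], [0, 0, 0, 0]], fingers=100)

```text
time: 49.5
position: [636.0, 22.7, 69.1]
eef_rot: [-0.27, -0.634, 0.31, 0.654]
wrist_force: [0.7, 0.2, -0.9]
gripper_width: 85.4
```

Call:
jog_arm(commands=[[-0.005, 0.002, 0, 0], [-0.015, 0, 0, 0], [-0.025, 0, 0, 0], [-0.03, 0, 0, 0], [-0.03, 0, 0, 0]])

```text
time: 50.0
position: [641.0, 100.3, 141.8]
eef_rot: [-0.27, -0.635, 0.31, 0.654]
wrist_force: [1.7, 0.3, -0.5]
gripper_width: 85.2
```

Call:
jog_arm(commands=[[-0.02, 0, 0, 0], [-0.015, 0.01, 0, 0], [0, 0, 0, 0], [0, 0, 0, 0]])

```text
time: 50.4
position: [642.6, 119.4, 171.3]
eef_rot: [-0.27, -0.635, 0.31, 0.654]
wrist_force: [0.2, -0.6, -0.2]
gripper_width: 85.4
```

```bash
python3 st.py; python3 - <<'E'
from plant import get_image,cut_out
from h import *
import pickle
res=pickle.load(open("res.pkl","rb"));t=[]
P={n:get_image(n) for n in("side","top")}
for l in("peg_one","peg_two"):
  x,y=res[l][:2]
  for n in("side","top"):
    p=P[n];im=cv2.resize(p["img"][:,:,::-1],None,fx=4,fy=4,interpolation=cv2.INTER_CUBIC)
    for z in(25,125): cv2.polylines(im,[(proj(p,disc(x,y,z,17))*4+2).round().astype(np.int32)],True,(255,255,255),1)
    u=(proj(p,[x,y,75])[0]*4).astype(int);t.append(im[u[1]-200:u[1]+200,u[0]-100:u[0]+100])
cv2.imwrite("pics/fin.png",np.hstack(t));cv2.imwrite("pics/fside.png",P["side"]["img"][:,:,::-1])
E
```

```text
50.4 j [ 0.478  0.738  0.473  1.833 -0.696 -0.835] p [642.6 119.4 171.3] r 653.6 phi 2.098
x [-0.048 -0.747 -0.663] tilt 48.47 az -1.634 z [-0.998  0.063  0.001] y [-0.041 -0.662  0.749] F [ 0.2 -0.6 -0.2] w 85.4
can axis [-0.001 -0.005 -1.   ] az -1.811 from down 0.6
```

View pics/fin.png

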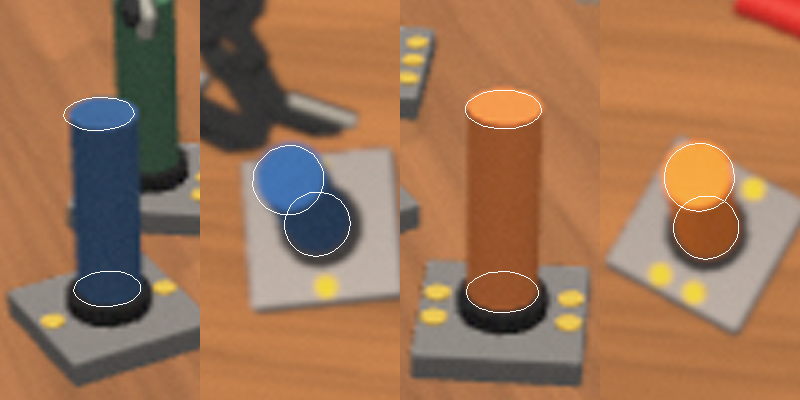

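View pics/fside.png

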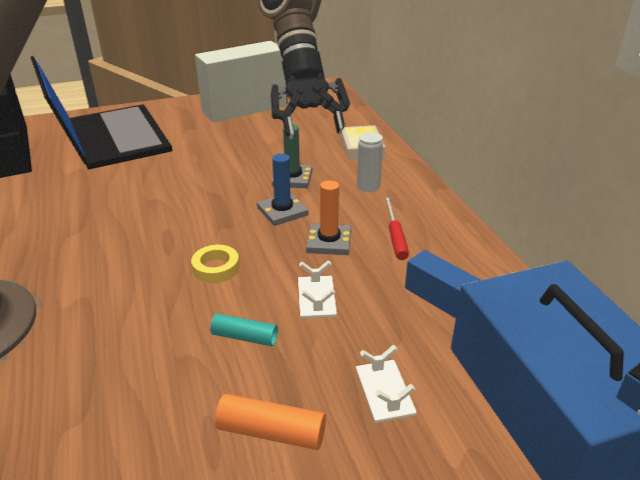

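```bash
python3 -c "
from plant import robot,readout
print(robot.hand_in());s=readout.sense();print(s['time'],s['wrist_force'])"
```

```text
the job is handed in; nothing more can be done
None
the job is handed in; nothing more can be done
```

Both cans are hanging mouth-down: the blue one on the one-dot peg, then the orange one on the two-dot peg. I pushed each down until it stopped hard on the collar, at about 23 N for blue and 24 N for orange, then released it and backed the gripper away. I handed in at about 50.4 s. The hand-in gave no verdict.

**How it was done:** The jog rows cannot tilt the tool. I got the 45° tilts by moving the arm against its joint limits, where the commanded orientation drifts, and correcting it with roll. Joint 4 read up to 2.022 against its stated 2.02 limit while this was going on.

**Last checks:**
- **Position:** in the last side and top pictures both cans match the outlines drawn for a fully seated can, within 1–2 mm.
- **Other objects:** the green can, tape roll, screwdriver, spray can and loose cell show no visible movement in the last side picture. I did not measure their shift.
- **Clearance:** the gripper is clear of everything, and the wrist force reads about zero.

**What could count against the run:**
- **Wrist force:** in the first fast upward move, with nothing visible nearby to touch, one reading came to about 121 N. That is just over the 120 N limit and may have failed the run. A similar 77 N reading came while I was backing away from the blue can, with joint 4 at its limit, so I think both came from sudden stops. I moved more slowly near the limits after that.
- **Orange can height:** while it was in the gripper, the can looked about 2–3 mm higher than I predicted in the side view. Once it was seated, its outline matched.

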